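# Fetch the immersion oil from behind the reagent bottles

### The job

The small oil dropper bottle is needed, but the three tall reagent bottles stand in front of it on the grey stand. Stand all three tall bottles aside in the blue tray, then take out the oil bottle and stand it in the middle of the glass dish, and then put every tall bottle back on the place on the stand where it stood at first. Keep all four bottles upright, and leave the green vial and the yellow-lidded jar in the back row as they are.

Things in the scene. Friction and masses are not known exactly. Their poses are not given: they have to be found in the camera images.
- black_cap_bottle: Tall brown reagent bottle with dark red contents and a black ribbed screw cap: 57 mm diameter, 125 mm high, 0.31 kg (+-20 %); body 57 mm wide up to 112 mm, cap 52 mm wide above. Round; origin at the centre of its underside, z up its axis. It stands on one of the three wide front places of reagent_stand at the start (which one changes).
- red_cap_bottle: Tall clear reagent bottle with pink contents and a red screw cap: 48 mm diameter, 102 mm high, 0.16 kg (+-20 %); body 48 mm wide up to 89 mm, cap 44 mm wide above. Round; origin at the centre of its underside, z up its axis. It stands on one of the three wide front places of reagent_stand at the start (which one changes).
- blue_cap_bottle: Tall white reagent bottle with a blue screw cap: 53 mm diameter, 118 mm high, 0.22 kg (+-20 %); body 53 mm wide up to 105 mm, cap 49 mm wide above. Round; origin at the centre of its underside, z up its axis. It stands on one of the three wide front places of reagent_stand at the start (which one changes).
- oil_dropper: The oil bottle to fetch: small amber dropper bottle with a tall black cap, 31 mm diameter, 72 mm high, 0.06 kg; body 31 mm wide up to 50 mm, cap 29 mm wide from 50 to 72 mm (grip it there). Round; origin at the centre of its underside, z up its axis. It stands on one of the three narrow back places of reagent_stand at the start (which one changes).
- green_vial: Leave alone: small clear vial with green contents and a white stopper, 28 mm diameter, 48 mm high. Round; origin at the centre of its underside, z up its axis. It stands on one of the three narrow back places of reagent_stand at the start (which one changes).
- sample_jar: Leave alone: small white jar with a yellow lid, about 34 mm diameter, 52 mm high. Round; origin at the centre of its underside, z up its axis. It stands on one of the three narrow back places of reagent_stand at the start (which one changes).
- reagent_stand: Fixed grey flat stand, 160 (x) x 250 (y) x 10 mm; origin at the centre of its underside, its flat top 10 mm above. Its -x side is the front, towards the robot. White rings mark six places: three wide ones in front at x = -33 mm, three narrow ones behind at x = +31 mm, at y = -78, 0 and +78 mm each. It and what stands on it move and turn together from start to start.
- side_tray: Fixed shallow blue tray for standing the tall bottles aside, outside 280 (x) x 130 (y) x 12 mm, walls and floor 4 mm thick; origin at the centre of its underside, floor top 4 mm above. It lies left or right of the stand, its long side about along the robot's x.
- drip_dish: Fixed round open glass dish on a flat black rubber pad (112 mm across, 3 mm thick), on the other side of the stand from the tray: dish 94 mm diameter, 19 mm high, inside about 86 mm wide; origin at the centre of its underside (3 mm above the bench), inner floor 2 mm above that.
Not all that is in view belongs to the job. Of the things that look like the blue_cap_bottle, the middle-sized one is meant.

How it is judged:
On the way, in this order (a step that is already met when the one before it is completed fails the run):
1. all three tall bottles stand upright in the blue tray, released, at the same time (contact force between the fingers and black_cap_bottle below 0.3 N and angle between each of black_cap_bottle, red_cap_bottle, blue_cap_bottle's own z axis and vertical below 0.1 rad and x of black_cap_bottle in the frame of side_tray between -0.14 and 0.14 m and y of black_cap_bottle in the frame of side_tray between -0.065 and 0.065 m and z of each of black_cap_bottle, red_cap_bottle, blue_cap_bottle in the frame of side_tray below 0.009 m and linear speed of each of black_cap_bottle, red_cap_bottle, blue_cap_bottle below 0.03 m/s and contact force between the fingers and red_cap_bottle below 0.3 N and x of red_cap_bottle in the frame of side_tray between -0.14 and 0.14 m and y of red_cap_bottle in the frame of side_tray between -0.065 and 0.065 m and contact force between the fingers and blue_cap_bottle below 0.3 N and x of blue_cap_bottle in the frame of side_tray between -0.14 and 0.14 m and y of blue_cap_bottle in the frame of side_tray between -0.065 and 0.065 m), for 0.2 s.
2. the oil bottle stands upright in the middle of the glass dish, released (horizontal distance between oil_dropper and drip_dish below 0.015 m and z of oil_dropper in the frame of drip_dish below 0.006 m and contact force between the fingers and oil_dropper below 0.3 N and angle between oil_dropper's own z axis and vertical below 0.1 rad and linear speed of oil_dropper below 0.02 m/s and angular speed of oil_dropper below 0.2 rad/s), for 0.2 s.
At the end, for the whole second after the job is handed in: The oil bottle stands upright on the floor of the glass dish within 15 mm of its centre; each tall bottle stands upright (within 0.1 rad) within 12 mm of where it stood at the start; green vial and jar are within 12 mm of where they stood; all is released and at rest (all of step 2 and distance of each of black_cap_bottle, red_cap_bottle, blue_cap_bottle, green_vial, sample_jar from where it was at the start of the episode below 0.012 m and contact force between the fingers and black_cap_bottle below 0.3 N and angle between each of black_cap_bottle, red_cap_bottle, blue_cap_bottle's own z axis and vertical below 0.1 rad and linear speed of each of black_cap_bottle, red_cap_bottle, blue_cap_bottle below 0.02 m/s and angular speed of each of black_cap_bottle, red_cap_bottle, blue_cap_bottle below 0.2 rad/s and contact force between the fingers and red_cap_bottle below 0.3 N and contact force between the fingers and blue_cap_bottle below 0.3 N); the robot touches nothing.
It fails at once if a bottle (tall or oil) tips over (more than 0.6 rad) (angle between any of black_cap_bottle, red_cap_bottle, blue_cap_bottle, oil_dropper's own z axis and vertical above 0.6 rad).
It fails at once if the green vial or the jar is pushed more than 15 mm or tips over (distance of any of green_vial, sample_jar from where it was at the start of the episode above 0.015 m or angle between any of green_vial, sample_jar's own z axis and vertical above 0.4 rad).
It also fails if it takes over 144 s, if anything falls off the work surface, if the arm or the gripper's body presses on something with over 40 N, if the wrist force passes 120 N, or if a joint passes its speed limit or range.

### The arm

A 6-joint arm with a two-finger parallel gripper is mounted at the origin on a cart in front of the work surface, level with it; the furniture and walls round the work are solid. World frame = base frame: x ahead of the robot, y to its left, z up, the work surface at z = 0. Lengths are in m, angles in rad, forces in N, time in s.
With the tool pointing down it reaches from about 0.3 to 0.875 m from the base axis. Payload 6.4 kg.
Tool frame: the origin (TCP) lies on the centre line of the jaws, within the pads' length; the fingertips stand 8 mm ahead of it and the grasp point (between the pads) lies 11 mm behind it; z points along the fingers, y is the line along which they close (so a half turn about z gives the same grasp; the last joint's range is limited). The gripper opens to 88 mm and grips with 3 to 60 N. Pads are 18 mm wide; open, the fingers measure 123 mm over their backs; the gripper's body (75 mm by 187 mm) begins 45 mm behind the grasp point.
Start: joints at [-1.504, 0.181, 1.607, -0, 1.354, -0.206], TCP at [0.155, -0.554, 0.211] pointing down, gripper open.
Joint ranges: [-2.99, 2.99], [-0.89, 2.07], [0.3, 2.58], [-1.14, 4.28], [0, 2.63], [-3.12, 3.12]. Speed limits (rad/s): [2.57, 2.57, 3.01, 3.14, 3.14, 3.14].

### API

Orientations are given as a unit quaternion [w, x, y, z].
In Python, from rig import * gives the robot as it stands.
- The arm moves only by the tool send_rows, never from a script. Its argument "steps" is a list of rows, each an object with "xyz": the shift along the world's x, y, z in cm, a list of three; "roll": the turn about the world's z in degrees; "grip": the opening, from 0 (shut) to 1 (fully open). In form: [{"xyz": [x, y, z], "roll": roll, "grip": grip}, ...]. A call has 1 to 5 rows; each row shifts and turns the commanded pose from where the row before left it; what a row does not reach is not made up. A row lasts 1/10 s, in which the tool goes at most 50 mm and 8.59 degrees, less where a joint would pass 70% of its speed; a pose out of reach is approached as far as the arm can. A call is refused whole if a number of a shift passes 5 or a number of a turn 8.59, either way. A call with a gripper value outside its range is refused whole. The fingers move at their own pace and stop on an object; "squeeze" is the grip in N (left out, the last holds). Time passes only in rows, so rows that do not move let the fingers close. It gives the time, the measured TCP pose, the force, the opening and the grip force at its end, in the units of the state.
- state(): the state, without advancing time (a new reading comes with each control period).
- snapshot(name): name is "scene" or "top"; returns the picture (480x640x3 uint8, red, green, blue); there is no depth.
- camera_model(name): a dict with "mtx" (3x3 intrinsics, pixels), "R" (3x3) and "t" (3): a world point X has camera coordinates R X + t. Camera axes: x right, y down, z forward; pixel columns grow to the right and rows downward; lengths in m; the calibration is good to about 2 mm. A picture is of the moment at which its call begins. camera_model takes no time and is no camera call.
- close_job(): hands the job in; it is judged then, once.
The state is a dict: "clock": time; "joint_pos": joint angles; "dq": joint speeds; "effort": joint torques, N m; "tcp_pos": TCP position; "tcp_rot": TCP orientation; "force": force on the tool from outside, world axes, zero at the start; "ft_torque": the same for the moment, N m; "gripper_width": finger opening in m; "finger_force": force on a finger pad.
Only numpy, scipy, OpenCV 4.12 (cv2) and the standard library are available. Lean on these libraries where they do the work, as an engineer would, in place of code of your own. Each camera call takes 0.05 s, during which the arm holds its last target. There are 200 camera calls.

## Working session

There is one attempt and no reset: what is moved stays moved. The work goes in short steps, Python scripts to look and compute and a tool call to move; the robot and the scene stay as the last step left them, time stands still between calls to the robot, and variables do not carry over. Pictures are saved under pics/ and viewed, at most 14 in all, crops included, and the job is handed in when it is done.

Besides the shell and the picture viewer there is one more tool, called after "Call:" as name(argument=value, ...), one argument or row to a line, values as JSON. send_rows: Moves the arm, as the interface text tells. Its arguments: {"type":"object","properties":{"steps":{"type":"array","items":{"type":"object","properties":{"xyz":{"type":"array","items":{"type":"number"}},"roll":{"type":"number"},"grip":{"type":"number"}}}},"squeeze":{"type":"number"}},"required":["steps"]}

```bash
mkdir -p pics
python3 - <<'E'
from rig import *
import cv2
for n in("scene","top"):
    im=snapshot(n); cv2.imwrite(f"pics/{n}0.png",im[:,:,::-1])
    c=camera_model(n); print(n,c["mtx"],c["R"],c["t"])
print(state())
E
```

```text
scene [[484.60286548   0.         328.20714701]
 [  0.         484.60286548 236.10728856]
 [  0.           0.           1.        ]] [[-0.99945471 -0.03247494 -0.00597121]
 [-0.0249545   0.86131227 -0.50746275]
 [ 0.0216229  -0.50703703 -0.86165301]] [0.48149323 0.04826207 0.98012658]
top [[468.65306207   0.         315.79734926]
 [  0.         468.65306207 243.05437488]
 [  0.           0.           1.        ]] [[-0.02857139 -0.99957031  0.00654709]
 [-0.97445861  0.0263929  -0.22301084]
 [ 0.22274222 -0.0127516  -0.97479398]] [0.00723703 0.5146148  0.98465225]
{'clock': 0.1, 'joint_pos': array([-1.50426754e+00,  1.81445384e-01,  1.60789185e+00, -2.01502898e-05,
        1.35383359e+00, -2.06318208e-01]), 'dq': array([ 0.00030231, -0.00146709, -0.00257342,  0.00154622, -0.00068169,
        0.00012337]), 'effort': array([ 4.48379651e-04, -4.34820592e+01, -3.42696512e+01,  7.04502594e-02,
        3.41035367e-02, -4.00969293e-05]), 'tcp_pos': array([ 0.15491187, -0.553189  ,  0.20992011]), 'tcp_rot': array([-7.87846568e-04,  9.90708134e-01,  1.36002834e-01,  4.52948498e-05]), 'force': array([-0.48134066,  0.07045335, -0.5600641 ]), 'ft_torque': array([ 0.034769  , -0.03816273,  0.02370561]), 'finger_force': 0.0, 'gripper_width': 0.08810647769339697}
```

View pics/scene0.png

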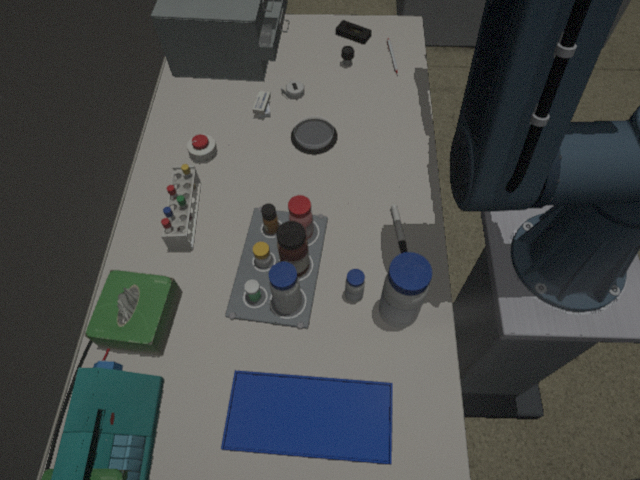

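View pics/top0.png

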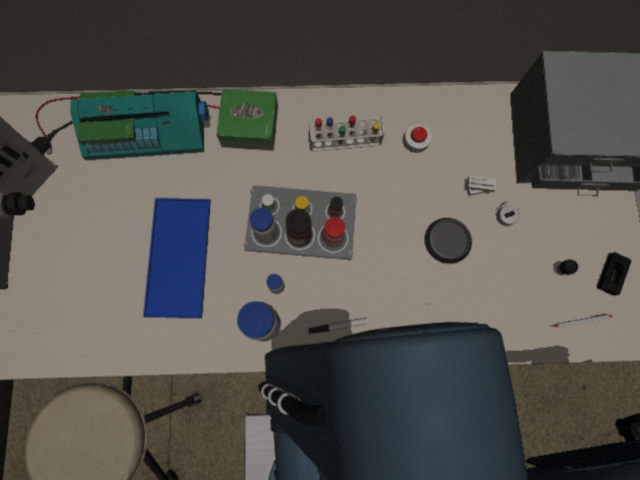

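```bash
cat > h.py <<'E'
from rig import *
import cv2, numpy as np
def cast(n,uv,z):
    c=camera_model(n);R=c["R"];C=-R.T@c["t"]
    d=np.asarray(uv,float).reshape(-1,2);d=np.c_[d,np.ones(len(d))]@np.linalg.inv(c["mtx"]).T@R
    return (C+d*((z-C[2])/d[:,2])[:,None])[:,:2]
def proj(n,X):
    c=camera_model(n);p=(np.atleast_2d(X)@c["R"].T+c["t"])@c["mtx"].T
    return p[:,:2]/p[:,2:]
def big(m,roi):
    x0,y0,x1,y1=roi;k=np.zeros(m.shape,np.uint8);k[y0:y1,x0:x1]=m[y0:y1,x0:x1]
    cs,_=cv2.findContours(k,cv2.RETR_EXTERNAL,cv2.CHAIN_APPROX_NONE);return max(cs,key=cv2.contourArea)
E
python3 - <<'E'
from h import *
np.set_printoptions(precision=4,suppress=True)
for n,tr,st,ds in(("top",(130,180,225,330),(235,175,370,270),(410,205,485,275)),("scene",(210,360,410,475),(220,195,340,335),(280,105,350,165))):
    im=cv2.imread(f"pics/{n}0.png");hsv=cv2.cvtColor(im,cv2.COLOR_BGR2HSV)
    m=cv2.inRange(hsv,(105,150,40),(130,255,255));r=cv2.minAreaRect(big(m,tr))
    w=cast(n,cv2.boxPoints(r),.012 );print(n,"tray",w.mean(0),w.tolist())
    x0,y0,x1,y1=st
    print("gray sample",im[250,262] if n=="top" else im[300,245], "table",im[300,230])
    # stand: everything not table colour
    m=(im.max(2)<140).astype(np.uint8)*255
    c=big(m,ds);e=cv2.fitEllipse(c);print("dish",e,cast(n,e[0],.012))
    for nm,lo,hi in(("blue",(105,120,30),(130,255,255)),("red",(172,150,90),(180,255,255)),("yel",(15,130,60),(32,255,255)),("blk",(0,0,0),(180,255,60))):
        q=cv2.inRange(hsv,lo,hi)
        if nm=="blk": q=cv2.inRange(im.max(2),0,55)
        c=big(q,st);print(nm,cv2.contourArea(c),cv2.minEnclosingCircle(c),cv2.fitEllipse(c))
    s=im[y0-5:y1+5,x0-5:x1+5];cv2.imwrite(f"pics/c_{n}.png",cv2.convertScaleAbs(cv2.resize(s,None,fx=4,fy=4,interpolation=cv2.INTER_CUBIC),alpha=1.5))
a=cv2.imread("pics/c_top.png");b=cv2.imread("pics/c_scene.png")
print(a.shape,b.shape)
E
```

```text
top tray [0.5027 0.3136] [[0.3684322298902734, 0.3827832905811688], [0.651258008221894, 0.3747250159837771], [0.6363126154022322, 0.24059753075884774], [0.3547207484081791, 0.2562368633567288]]
gray sample [84 82 83] table [124 135 142]
dish ((447.77093505859375, 240.22740173339844), (46.84101486206055, 50.04045486450195), 122.17550659179688) [[ 0.5236 -0.3157]]
blue 359.5 ((260.91558837890625, 218.4220733642578), 11.215960502624512) ((260.9078369140625, 218.45884704589844), (21.316654205322266, 21.626766204833984), 80.23628234863281)
red 57.5 ((334.5, 226.72222900390625), 9.398359298706055) ((333.1487731933594, 226.64263916015625), (11.373335838317871, 16.557903289794922), 11.96923828125)
yel 128.0 ((301.5, 202.5), 7.106435298919678) ((301.4334716796875, 202.17556762695312), (12.502786636352539, 13.289043426513672), 125.92650604248047)
blk 758.0 ((299.4285583496094, 227.0), 18.571531295776367) ((298.4763488769531, 227.0421905517578), (25.521244049072266, 38.20880126953125), 174.2333221435547)
scene tray [0.5046 0.3167] [[0.6444432597042596, 0.3743853412842667], [0.6509460333257902, 
[... 215 characters left out ...]
.0) [[ 0.524 -0.311]]
blue 519.5 ((282.27490234375, 274.7361755371094), 13.834578514099121) ((282.3428649902344, 274.6964111328125), (24.701454162597656, 27.12993621826172), 64.61762237548828)
red 73.5 ((298.8999938964844, 204.0), 10.100106239318848) ((298.83416748046875, 204.9622344970703), (13.471663475036621, 17.48414421081543), 79.61100006103516)
yel 170.5 ((260.67242431640625, 249.84483337402344), 8.18294906616211) ((260.55322265625, 249.48538208007812), (14.643074035644531, 15.380794525146484), 29.54018783569336)
blk 1056.5 ((285.0, 240.5), 25.303260803222656) ((288.4707946777344, 240.47706604003906), (36.2358283996582, 44.78970718383789), 136.6734619140625)
(420, 580, 3) (600, 520, 3)
```

View pics/c_top.png

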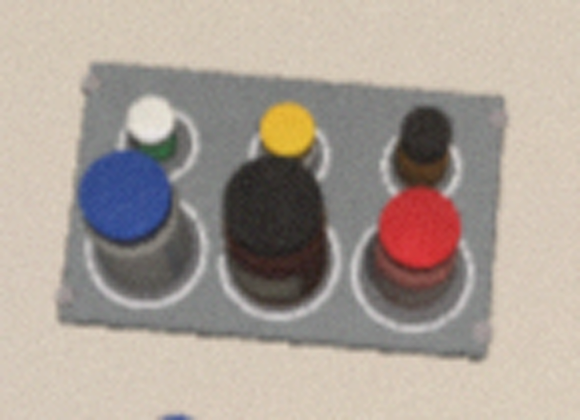

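View pics/c_scene.png

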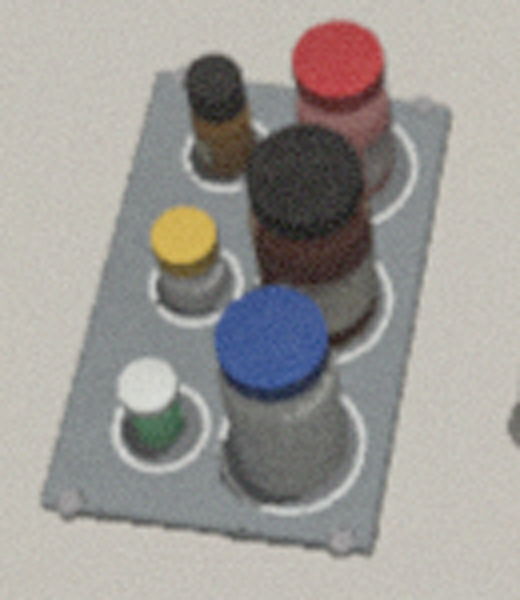

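Candidates for blue_cap_bottle (top view): large at (258,320), small at (275,283), and the one on the stand at (261,218). The stand one is middle-sized and stands on a wide ring, so it is the one meant, and the crop confirms it. The front row from +y to -y is blue, black, red. The back row from +y to -y is vial, jar, oil, so the oil bottle is behind the red one.

Run:
```python
from h import *
np.set_printoptions(precision=4,suppress=True)
P={"top":((230,170),dict(blue=(126,195),black=(273,206),red=(420,229),oil=(426,135),jar=(287,129),vial=(151,119)),[(92,65),(503,97),(485,358),(60,322)]),
"scene":((215,190),dict(blue=(272,340),black=(305,180),red=(338,62),oil=(215,88),jar=(185,236),vial=(149,385)),[(42,506),(155,72),(450,112),(372,552)])}
H=dict(blue=.128,black=.135,red=.112,oil=.082,jar=.062,vial=.058)
for n,(o,c,k) in P.items():
    f=lambda p:(np.array(p,float)+.5)/4-.5+o
    for a in c: print(n,a,cast(n,f(c[a]),H[a])[0])
    w=cast(n,f(k),.01);ctr=w.mean(0);ey=(w[0]+w[3]-w[1]-w[2]);yaw=np.arctan2(-ey[0],ey[1])
    print("stand",ctr,np.degrees(yaw),[np.linalg.norm(w[i]-w[i-1]) for i in range(4)])
    R=np.array([[np.cos(yaw),-np.sin(yaw)],[np.sin(yaw),np.cos(yaw)]])
    print(np.array([ctr+R@(x,y) for x in(-.033,.031) for y in(.078,0,-.078)]))
    im=cv2.imread(f"pics/{n}0.png")
    x0,y0,x1,y1=(405,200,490,280) if n=="top" else (275,100,355,165)
    cv2.imwrite(f"pics/d_{n}.png",cv2.convertScaleAbs(cv2.resize(im[y0:y1,x0:x1],(360,340),interpolation=cv2.INTER_CUBIC),alpha=1.8))
cv2.imwrite("pics/dish.png",np.hstack([cv2.imread("pics/d_top.png"),cv2.imread("pics/d_scene.png")]))
q=state()["tcp_rot"];print(np.degrees(2*np.arctan2(q[2],q[1])))
```

```text
top blue [0.5548 0.1068]
top black [0.5448 0.0298]
top red [ 0.5365 -0.0474]
top oil [ 0.5981 -0.0544]
top jar [0.6101 0.0228]
top vial [0.6194 0.1   ]
stand [0.578 0.026] -6.345297786670722 [np.float64(0.1579315002468693), np.float64(0.24662672417670659), np.float64(0.15924403816589122), np.float64(0.24714863009310434)]
[[ 0.5539  0.1071]
 [ 0.5452  0.0296]
 [ 0.5366 -0.0479]
 [ 0.6175  0.1001]
 [ 0.6089  0.0225]
 [ 0.6002 -0.055 ]]
scene blue [0.555  0.1116]
scene black [0.5458 0.0363]
scene red [ 0.5375 -0.0425]
scene oil [ 0.5996 -0.0458]
scene jar [0.6094 0.0259]
scene vial [0.6186 0.1024]
stand [0.5795 0.0307] -6.295847947789588 [np.float64(0.1576196145671018), np.float64(0.24790614241151404), np.float64(0.1600257764038345), np.float64(0.24515730480814243)]
[[ 0.5552  0.1119]
 [ 0.5467  0.0343]
 [ 0.5381 -0.0432]
 [ 0.6188  0.1049]
 [ 0.6103  0.0273]
 [ 0.6017 -0.0502]]
15.633230759848994
```

View pics/dish.png

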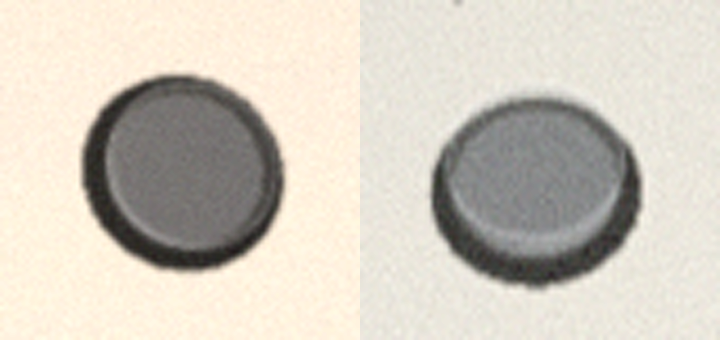

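Black is in the middle, blue at the +y end and red at the -y end. The dish is near (0.524, -0.313) and the tray near (0.503, 0.315). Moving over the blue bottle now.

Call:
send_rows(
  steps=[
    {"xyz": [2,3.3,0],"roll": 3.4,"grip": 1},
    {"xyz": [2,3.3,0],"roll": 3.4,"grip": 1},
    {"xyz": [2,3.3,0],"roll": 3.4,"grip": 1},
    {"xyz": [2,3.3,0],"roll": 3.4,"grip": 1},
    {"xyz": [2,3.3,0],"roll": 3.4,"grip": 1},
  ],
  squeeze=25,
)

```text
clock: 0.6
tcp_pos: [0.2554, -0.3871, 0.2103]
tcp_rot: [-0.0, 0.959, 0.282, 0.0]
force: [0.3, 0.6, 0.1]
gripper_width: 0.0878
finger_force: 0.0
```

Call:
send_rows(
  steps=[
    {"xyz": [2,3.3,0],"roll": 3.4,"grip": 1},
    {"xyz": [2,3.3,0],"roll": 3.4,"grip": 1},
    {"xyz": [2,3.3,0],"roll": 3.4,"grip": 1},
    {"xyz": [2,3.3,0],"roll": 3.4,"grip": 1},
    {"xyz": [2,3.3,0],"roll": 3.4,"grip": 1},
  ],
)

```text
clock: 1.1
tcp_pos: [0.3553, -0.2221, 0.2105]
tcp_rot: [-0.0, 0.907, 0.421, -0.0]
force: [-0.2, 0.1, -0.7]
gripper_width: 0.0881
finger_force: 0.0
```

Call:
send_rows(
  steps=[
    {"xyz": [2,3.3,0],"roll": 3.4,"grip": 0.75},
    {"xyz": [2,3.3,0],"roll": 3.4,"grip": 0.75},
    {"xyz": [2,3.3,0],"roll": 3.4,"grip": 0.75},
    {"xyz": [2,3.3,0],"roll": 3.4,"grip": 0.75},
    {"xyz": [2,3.3,0],"roll": 3.4,"grip": 0.75},
  ],
)

```text
clock: 1.6
tcp_pos: [0.4553, -0.0571, 0.2105]
tcp_rot: [-0.0, 0.835, 0.55, -0.0]
force: [0.1, -0.9, -0.7]
gripper_width: 0.066
finger_force: 0.0
```

Call:
send_rows(
  steps=[
    {"xyz": [2,3.3,0],"roll": 3.4,"grip": 0.75},
    {"xyz": [2,3.3,0],"roll": 3.4,"grip": 0.75},
    {"xyz": [2,3.3,0],"roll": 3.4,"grip": 0.75},
    {"xyz": [2,3.3,0],"roll": 3.4,"grip": 0.75},
    {"xyz": [2,3.3,0],"roll": 3.4,"grip": 0.75},
  ],
)

```text
clock: 2.1
tcp_pos: [0.5553, 0.1078, 0.2103]
tcp_rot: [-0.0, 0.744, 0.668, -0.0]
force: [0.5, 0.1, 0.7]
gripper_width: 0.0661
finger_force: 0.0
```

Call:
send_rows(
  steps=[
    {"xyz": [0,0,0],"roll": 0,"grip": 0.75},
    {"xyz": [0,0,0],"roll": 0,"grip": 0.75},
  ],
)

```text
clock: 2.3
tcp_pos: [0.5544, 0.1068, 0.2099]
tcp_rot: [-0.0, 0.745, 0.667, -0.001]
force: [-0.7, -0.2, 0.6]
gripper_width: 0.0661
finger_force: 0.0
```

Run:
```python
from h import *
s=state();q=s["tcp_rot"];print(s["tcp_pos"],q,np.degrees(2*np.arctan2(q[2],q[1])))
for n in("top","scene"):cv2.imwrite(f"pics/{n}1.png",snapshot(n)[:,:,::-1])
a,b=cv2.imread("pics/top1.png"),cv2.imread("pics/scene1.png")
cv2.imwrite("pics/v1.png",cv2.convertScaleAbs(np.hstack([cv2.resize(a[120:320,180:380],(400,400)),cv2.resize(b[150:350,190:390],(400,400))]),alpha=1.5))
```

```text
[0.55441885 0.10677254 0.20989194] [-4.58415639e-04  7.44862503e-01  6.67217369e-01 -7.90356266e-04] 83.70536595910109
```

View pics/v1.png

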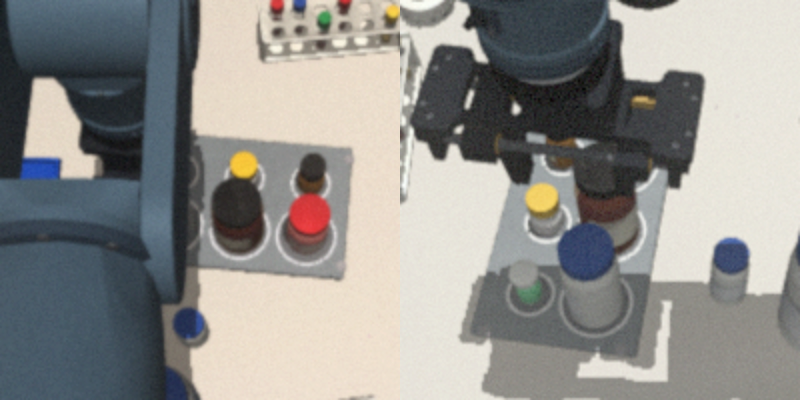

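The picture shows the gripper above the blue bottle, closing along x. The back row and the black bottle are clear, so I descend and grip.

Call:
send_rows(
  steps=[
    {"xyz": [0,0.2,-3],"roll": 0,"grip": 0.75},
    {"xyz": [0,0,-3],"roll": 0,"grip": 0.75},
    {"xyz": [0,0,-3],"roll": 0,"grip": 0.75},
    {"xyz": [0,0,-2.6],"roll": 0,"grip": 0.75},
    {"xyz": [0,0,0],"roll": 0,"grip": 0.75},
  ],
)

```text
clock: 2.9
tcp_pos: [0.5514, 0.1069, 0.0911]
tcp_rot: [-0.002, 0.746, 0.666, -0.003]
force: [-0.5, -0.4, 0.3]
gripper_width: 0.0659
finger_force: 0.0
```

Call:
send_rows(
  steps=[
    {"xyz": [0,0,0],"roll": 0,"grip": 0.4},
    {"xyz": [0,0,0],"roll": 0,"grip": 0.4},
    {"xyz": [0,0,0],"roll": 0,"grip": 0.4},
    {"xyz": [0,0,0],"roll": 0,"grip": 0.4},
    {"xyz": [0,0,0],"roll": 0,"grip": 0.4},
  ],
)

```text
clock: 3.4
tcp_pos: [0.5562, 0.1082, 0.0967]
tcp_rot: [0.001, 0.745, 0.667, 0.001]
force: [-2.2, -0.9, 6.2]
gripper_width: 0.0471
finger_force: 25.0
```

Call:
send_rows(
  steps=[
    {"xyz": [0,0,0],"roll": 0,"grip": 0.4},
    {"xyz": [0,0,0],"roll": 0,"grip": 0.4},
    {"xyz": [0,0,0],"roll": 0,"grip": 0.4},
  ],
)

```text
clock: 3.7
tcp_pos: [0.5562, 0.1082, 0.0967]
tcp_rot: [0.001, 0.745, 0.667, 0.001]
force: [-1.8, -1.0, 6.9]
gripper_width: 0.0475
finger_force: 25.0
```

Run:
```python
from h import *
s=state();print(s["tcp_pos"],s["tcp_rot"],s["force"],s["gripper_width"])
b=snapshot("scene")[:,:,::-1]
cv2.imwrite("pics/v2.png",cv2.convertScaleAbs(cv2.resize(b[150:350,190:390],(600,600),interpolation=cv2.INTER_CUBIC),alpha=1.6))
```

```text
[0.5562168  0.1082151  0.09668691] [0.00114536 0.7452308  0.66680481 0.00104767] [-1.79575836 -0.98603039  6.91698306] 0.04747669253811117
```

View pics/v2.png

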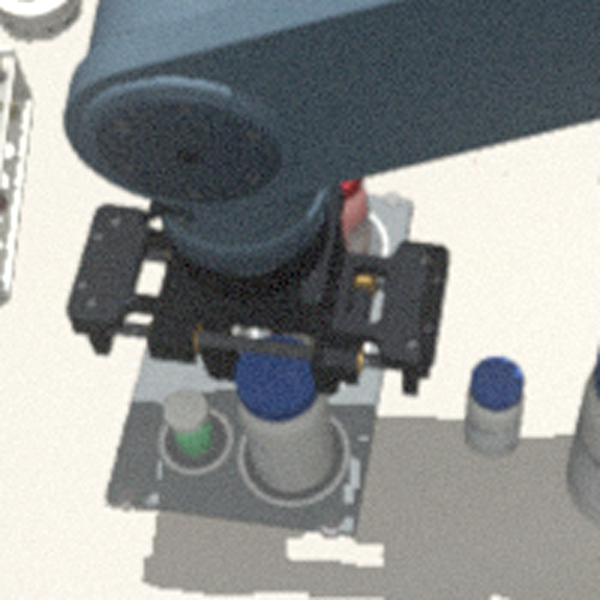

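The fingers look slightly behind the cap, and the 47.5 mm width is less than the 49 mm cap. I'll overlay projected points to check this before lifting.

Run:
```python
from h import *
b=snapshot("scene")[:,:,::-1].copy()
x0,y0=240,240
c=cv2.convertScaleAbs(cv2.resize(b[y0:y0+75,x0:x0+100],(800,600),interpolation=cv2.INTER_CUBIC),alpha=1.8)
s=state();p=s["tcp_pos"];
def mk(X,col):
    u=(proj("scene",X)[0]-(x0,y0)+.5)*8-.5;cv2.circle(c,tuple(int(v) for v in u),5,col,-1);print(u)
e=np.array([np.cos(np.radians(-6.3)),np.sin(np.radians(-6.3)),0]);f=np.array([-e[1],e[0],0])
for k in(-1,1):
    for g in (-9,9):
        for h in(-.008,.02): mk(p+e*k*s["gripper_width"]/2+f*g/1000+[0,0,h],(0,0,255) if h<0 else (0,255,255))
mk([.555,.109,.128],(0,255,0))
cv2.imwrite("pics/v3.png",c)
```

```text
[467.1763895  321.05306028]
[459.44959563 265.45386072]
[453.02776944 394.42386442]
[444.80590599 340.35179882]
[259.91030612 294.48690473]
[246.28550684 238.36688447]
[243.640912   367.26782475]
[229.3980041  312.64558998]
[345.62336855 269.4400447 ]
```

View pics/v3.png

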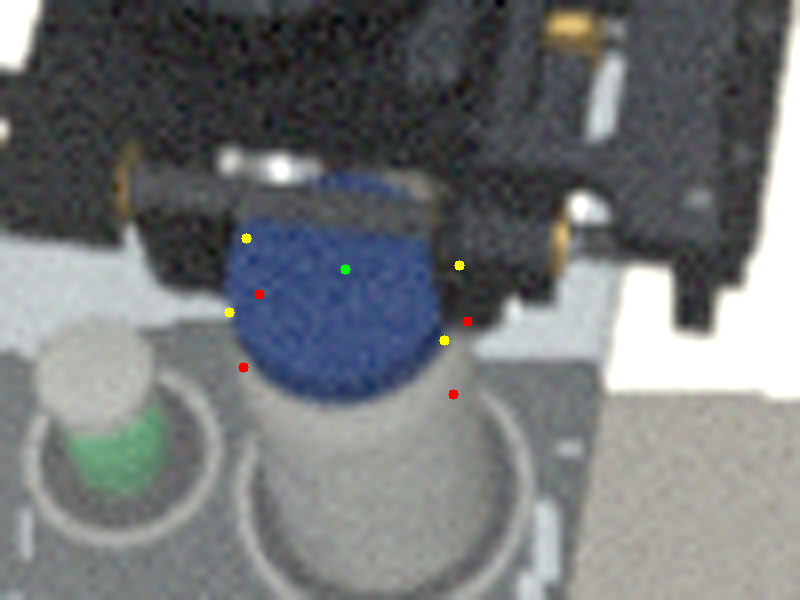

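Run:
```python
from h import *
b=cv2.imread("pics/scene1.png");x0,y0=225,180
c=cv2.convertScaleAbs(cv2.resize(b[y0:y0+75,x0:x0+125],(800,480),interpolation=cv2.INTER_CUBIC),alpha=2)
a=snapshot("top")[:,:,::-1]
p=np.array([.5544,.1068,.2099])
e=np.array([np.cos(np.radians(-6.3)),np.sin(np.radians(-6.3)),0]);f=np.array([-e[1],e[0],0])
for k in(-1,1):
    for g in(-9,9):
        for w,col in((.033,(0,0,255)),(.0505,(0,255,255))):
            u=(proj("scene",p+e*k*w+f*g/1000+[0,0,-.008])[0]-(x0,y0)+.5)*6.4-.5;cv2.circle(c,tuple(int(v) for v in u),5,col,-1)
cv2.imwrite("pics/v4.png",c)
```

```text
(no output)
```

View pics/v4.png

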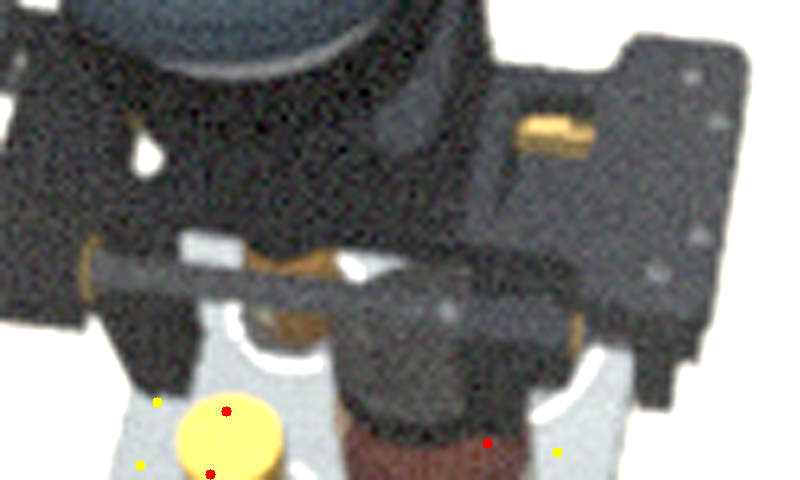

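In both pictures the visible fingertips sit higher or further back than the reported TCP implies. The +7 N vertical force suggests the tips are resting on the shoulder under the cap. I'll open, go 1.7 cm lower, which is safe either way, and grip again to find out.

Call:
send_rows(
  steps=[
    {"xyz": [0,0,0],"roll": 0,"grip": 0.75},
    {"xyz": [0,0,0],"roll": 0,"grip": 0.75},
    {"xyz": [0,0,0],"roll": 0,"grip": 0.75},
  ],
)

```text
clock: 4.15
tcp_pos: [0.5549, 0.1083, 0.0947]
tcp_rot: [-0.0, 0.745, 0.667, 0.0]
force: [0.8, 0.1, 0.4]
gripper_width: 0.0658
finger_force: 0.0
```

Call:
send_rows(
  steps=[
    {"xyz": [0,0,-0.5],"roll": 0,"grip": 0.75},
    {"xyz": [0,0,-0.6],"roll": 0,"grip": 0.75},
    {"xyz": [0,0,-0.6],"roll": 0,"grip": 0.75},
    {"xyz": [0,0,0],"roll": 0,"grip": 0.75},
    {"xyz": [0,0,0],"roll": 0,"grip": 0.75},
  ],
)

```text
clock: 4.65
tcp_pos: [0.5546, 0.1082, 0.0772]
tcp_rot: [-0.0, 0.745, 0.667, -0.0]
force: [0.5, -0.3, 0.5]
gripper_width: 0.0659
finger_force: 0.0
```

Call:
send_rows(
  steps=[
    {"xyz": [0,0,0],"roll": 0,"grip": 0.4},
    {"xyz": [0,0,0],"roll": 0,"grip": 0.4},
    {"xyz": [0,0,0],"roll": 0,"grip": 0.4},
    {"xyz": [0,0,0],"roll": 0,"grip": 0.4},
    {"xyz": [0,0,0],"roll": 0,"grip": 0.4},
  ],
)

```text
clock: 5.15
tcp_pos: [0.5552, 0.1082, 0.078]
tcp_rot: [0.0, 0.745, 0.667, 0.0]
force: [0.2, 0.2, 0.4]
gripper_width: 0.0518
finger_force: 25.0
```

A width of 51.8 mm means a body grip, so the real fingers sit about 25 mm above what the TCP figures suggest (tips near TCP + 18 mm). This grip is good, so I lift.

Call:
send_rows(
  steps=[
    {"xyz": [0,0,0.5],"roll": 0,"grip": 0.4},
    {"xyz": [0,0,1],"roll": 0,"grip": 0.4},
    {"xyz": [0,0,1.5],"roll": 0,"grip": 0.4},
    {"xyz": [0,0,1],"roll": 0,"grip": 0.4},
    {"xyz": [0,0,0],"roll": 0,"grip": 0.4},
  ],
)

```text
clock: 5.65
tcp_pos: [0.5567, 0.1083, 0.1205]
tcp_rot: [0.002, 0.745, 0.667, 0.002]
force: [-0.1, 0.2, -2.1]
gripper_width: 0.0524
finger_force: 25.0
```

Run:
```python
from h import *
s=state();print(s["tcp_pos"],s["force"],s["gripper_width"])
b=snapshot("scene")[:,:,::-1]
cv2.imwrite("pics/v5.png",cv2.convertScaleAbs(cv2.resize(b[180:330,210:360],(450,450),interpolation=cv2.INTER_CUBIC),alpha=1.6))
```

```text
[0.55669671 0.10829316 0.12047354] [-0.08005042  0.20434182 -2.12848367] 0.05241435648567053
```

View pics/v5.png

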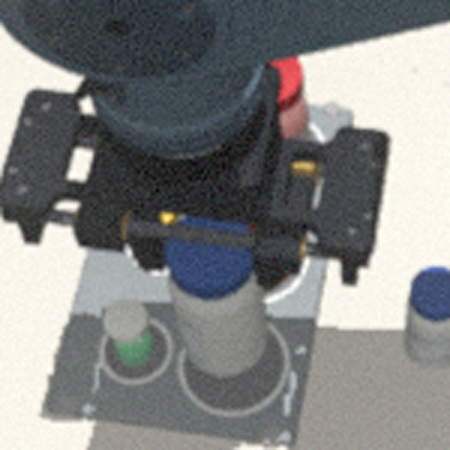

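The bottle is lifted and upright (2.1 N, blue cap at crop (210,265)). I carry it to the tray at x 0.41.

Call:
send_rows(
  steps=[
    {"xyz": [0,1.5,0],"roll": 0,"grip": 0.4},
    {"xyz": [0,3,0],"roll": 0,"grip": 0.4},
    {"xyz": [0,3,0],"roll": 0,"grip": 0.4},
    {"xyz": [0,3,0],"roll": 0,"grip": 0.4},
    {"xyz": [0,3,0],"roll": 0,"grip": 0.4},
  ],
)

```text
clock: 6.2
tcp_pos: [0.5539, 0.2453, 0.1168]
tcp_rot: [-0.001, 0.745, 0.667, -0.001]
force: [0.2, -0.4, -1.7]
gripper_width: 0.0523
finger_force: 25.0
```

Call:
send_rows(
  steps=[
    {"xyz": [-1,3,0],"roll": 0,"grip": 0.4},
    {"xyz": [-2.5,2.5,0],"roll": 0,"grip": 0.4},
    {"xyz": [-3,1.7,0],"roll": 0,"grip": 0.4},
    {"xyz": [-3,0,0],"roll": 0,"grip": 0.4},
    {"xyz": [-3,0,0],"roll": 0,"grip": 0.4},
  ],
)

```text
clock: 6.7
tcp_pos: [0.4275, 0.3165, 0.1167]
tcp_rot: [-0.0, 0.745, 0.667, -0.001]
force: [0.6, 0.6, -2.4]
gripper_width: 0.0521
finger_force: 25.0
```

Call:
send_rows(
  steps=[
    {"xyz": [-2,0,0],"roll": 0,"grip": 0.4},
    {"xyz": [0,0,-0.5],"roll": 0,"grip": 0.4},
    {"xyz": [0,0,-1.2],"roll": 0,"grip": 0.4},
    {"xyz": [0,0,-1.2],"roll": 0,"grip": 0.4},
    {"xyz": [0,0,-0.8],"roll": 0,"grip": 0.4},
  ],
)

```text
clock: 7.2
tcp_pos: [0.4099, 0.3148, 0.0787]
tcp_rot: [-0.0, 0.746, 0.666, -0.001]
force: [0.3, -0.5, -2.1]
gripper_width: 0.052
finger_force: 25.0
```

Call:
send_rows(
  steps=[
    {"xyz": [0,0,-0.4],"roll": 0,"grip": 0.4},
    {"xyz": [0,0,-0.2],"roll": 0,"grip": 0.4},
    {"xyz": [0,0,-0.2],"roll": 0,"grip": 0.4},
    {"xyz": [0,0,0],"roll": 0,"grip": 0.4},
    {"xyz": [0,0,0],"roll": 0,"grip": 0.4},
  ],
)

```text
clock: 7.7
tcp_pos: [0.4103, 0.3154, 0.0731]
tcp_rot: [0.0, 0.745, 0.667, 0.0]
force: [0.4, 0.2, -2.8]
gripper_width: 0.0519
finger_force: 25.0
```

Call:
send_rows(
  steps=[
    {"xyz": [0,0,-0.1],"roll": 0,"grip": 0.4},
    {"xyz": [0,0,0],"roll": 0,"grip": 0.4},
    {"xyz": [0,0,-0.1],"roll": 0,"grip": 0.4},
    {"xyz": [0,0,0],"roll": 0,"grip": 0.4},
  ],
)

```text
clock: 8.1
tcp_pos: [0.4104, 0.3155, 0.0719]
tcp_rot: [0.0, 0.745, 0.667, 0.0]
force: [-2.2, -1.5, 6.0]
gripper_width: 0.0522
finger_force: 25.0
```

Call:
send_rows(
  steps=[
    {"xyz": [0,0,0],"roll": 0,"grip": 0.7},
    {"xyz": [0,0,0],"roll": 0,"grip": 0.7},
    {"xyz": [0,0,0],"roll": 0,"grip": 0.7},
    {"xyz": [0,0,1.5],"roll": 0,"grip": 0.7},
    {"xyz": [0,0,3],"roll": 0,"grip": 0.7},
  ],
)

```text
clock: 8.6
tcp_pos: [0.408, 0.3143, 0.1138]
tcp_rot: [-0.001, 0.745, 0.667, -0.003]
force: [0.1, 0.4, 0.0]
gripper_width: 0.0619
finger_force: 0.0
```

Call:
send_rows(
  steps=[
    {"xyz": [0,0,3.5],"roll": 0,"grip": 0.8},
    {"xyz": [1.5,0,2],"roll": 0,"grip": 0.8},
    {"xyz": [4,0,0],"roll": 0,"grip": 0.8},
    {"xyz": [4,0,0],"roll": 0,"grip": 0.8},
    {"xyz": [4,-3,0],"roll": 0,"grip": 0.8},
  ],
)

```text
clock: 9.1
tcp_pos: [0.5462, 0.2874, 0.1711]
tcp_rot: [-0.0, 0.744, 0.668, 0.001]
force: [0.2, 0.4, -0.8]
gripper_width: 0.0704
finger_force: 0.0
```

Call:
send_rows(
  steps=[
    {"xyz": [0,-4.5,0],"roll": 0,"grip": 0.8},
    {"xyz": [0,-4.5,0],"roll": 0,"grip": 0.8},
    {"xyz": [0,-4.5,0],"roll": 0,"grip": 0.8},
    {"xyz": [0,-4.5,0],"roll": 0,"grip": 0.8},
    {"xyz": [0,-4.5,0],"roll": 0,"grip": 0.8},
  ],
)

```text
clock: 9.6
tcp_pos: [0.5446, 0.0586, 0.1706]
tcp_rot: [-0.0, 0.745, 0.667, 0.0]
force: [0.4, 0.1, -0.2]
gripper_width: 0.0703
finger_force: 0.0
```

Call:
send_rows(
  steps=[
    {"xyz": [0,-2.8,0],"roll": 0,"grip": 0.8},
    {"xyz": [0,0,0],"roll": 0,"grip": 0.8},
    {"xyz": [0,0,0],"roll": 0,"grip": 0.8},
  ],
)

```text
clock: 9.9
tcp_pos: [0.5449, 0.032, 0.1706]
tcp_rot: [-0.0, 0.746, 0.666, 0.0]
force: [0.9, 1.0, -0.2]
gripper_width: 0.0708
finger_force: 0.0
```

Call:
send_rows(
  steps=[
    {"xyz": [0,0,-2.5],"roll": 0,"grip": 0.8},
    {"xyz": [0,0,-3],"roll": 0,"grip": 0.8},
    {"xyz": [0,0,-2.8],"roll": 0,"grip": 0.8},
    {"xyz": [0,0,-1],"roll": 0,"grip": 0.8},
    {"xyz": [0,0,0],"roll": 0,"grip": 0.8},
  ],
)

```text
clock: 10.4
tcp_pos: [0.5436, 0.0336, 0.0762]
tcp_rot: [-0.001, 0.745, 0.667, -0.001]
force: [0.4, 0.8, 0.6]
gripper_width: 0.0703
finger_force: 0.0
```

Call:
send_rows(
  steps=[
    {"xyz": [0,0,0],"roll": 0,"grip": 0.8},
    {"xyz": [0,0,0],"roll": 0,"grip": 0.4},
    {"xyz": [0,0,0],"roll": 0,"grip": 0.4},
    {"xyz": [0,0,0],"roll": 0,"grip": 0.4},
    {"xyz": [0,0,0],"roll": 0,"grip": 0.4},
  ],
  squeeze=30,
)

```text
clock: 10.9
tcp_pos: [0.5462, 0.0321, 0.0792]
tcp_rot: [0.001, 0.745, 0.667, 0.001]
force: [1.5, 0.4, 5.3]
gripper_width: 0.0563
finger_force: 30.0
```

Call:
send_rows(
  steps=[
    {"xyz": [0,0,0],"roll": 0,"grip": 0.4},
    {"xyz": [0,0,0],"roll": 0,"grip": 0.4},
  ],
)

```text
clock: 11.1
tcp_pos: [0.5462, 0.0321, 0.0791]
tcp_rot: [0.001, 0.745, 0.667, 0.001]
force: [-0.0, 1.6, 6.9]
gripper_width: 0.0561
finger_force: 30.0
```

Call:
send_rows(
  steps=[
    {"xyz": [0,0,0.5],"roll": 0,"grip": 0.4},
    {"xyz": [0,0,1],"roll": 0,"grip": 0.4},
    {"xyz": [0,0,1.5],"roll": 0,"grip": 0.4},
    {"xyz": [0,0,1],"roll": 0,"grip": 0.4},
    {"xyz": [0,0,0],"roll": 0,"grip": 0.4},
  ],
)

```text
clock: 11.6
tcp_pos: [0.5465, 0.032, 0.1201]
tcp_rot: [0.002, 0.745, 0.667, 0.001]
force: [0.3, 0.1, -2.7]
gripper_width: 0.0562
finger_force: 30.0
```

Call:
send_rows(
  steps=[
    {"xyz": [0,1.5,0],"roll": 0,"grip": 0.4},
    {"xyz": [0,3,0],"roll": 0,"grip": 0.4},
    {"xyz": [0,3,0],"roll": 0,"grip": 0.4},
    {"xyz": [0,3,0],"roll": 0,"grip": 0.4},
    {"xyz": [-0.5,3,0],"roll": 0,"grip": 0.4},
  ],
)

```text
clock: 12.1
tcp_pos: [0.5394, 0.1693, 0.1171]
tcp_rot: [-0.0, 0.745, 0.667, -0.0]
force: [-0.0, -0.1, -3.4]
gripper_width: 0.056
finger_force: 30.0
```

Call:
send_rows(
  steps=[
    {"xyz": [-1,3,0],"roll": 0,"grip": 0.4},
    {"xyz": [-1,3,0],"roll": 0,"grip": 0.4},
    {"xyz": [-1,3,0],"roll": 0,"grip": 0.4},
    {"xyz": [-1,3,0],"roll": 0,"grip": 0.4},
    {"xyz": [0,2.8,0],"roll": 0,"grip": 0.4},
  ],
)

```text
clock: 12.6
tcp_pos: [0.4973, 0.3173, 0.1167]
tcp_rot: [-0.001, 0.745, 0.667, -0.001]
force: [1.1, -0.5, -3.3]
gripper_width: 0.0562
finger_force: 30.0
```

Call:
send_rows(
  steps=[
    {"xyz": [0,0,0],"roll": 0,"grip": 0.4},
    {"xyz": [0,0,-0.8],"roll": 0,"grip": 0.4},
    {"xyz": [0,0,-1.2],"roll": 0,"grip": 0.4},
    {"xyz": [0,0,-1.2],"roll": 0,"grip": 0.4},
    {"xyz": [0,0,-0.7],"roll": 0,"grip": 0.4},
  ],
)

```text
clock: 13.1
tcp_pos: [0.4989, 0.314, 0.0763]
tcp_rot: [-0.001, 0.746, 0.666, -0.002]
force: [-0.6, -0.3, -3.8]
gripper_width: 0.056
finger_force: 30.0
```

Call:
send_rows(
  steps=[
    {"xyz": [0,0,-0.3],"roll": 0,"grip": 0.4},
    {"xyz": [0,0,0],"roll": 0,"grip": 0.4},
    {"xyz": [0,0,-0.2],"roll": 0,"grip": 0.4},
    {"xyz": [0,0,0],"roll": 0,"grip": 0.4},
  ],
)

```text
clock: 13.5
tcp_pos: [0.5002, 0.3153, 0.074]
tcp_rot: [0.0, 0.745, 0.667, 0.0]
force: [-0.2, -1.1, -3.1]
gripper_width: 0.0561
finger_force: 30.0
```

Call:
send_rows(
  steps=[
    {"xyz": [0,0,-0.1],"roll": 0,"grip": 0.4},
    {"xyz": [0,0,0],"roll": 0,"grip": 0.4},
    {"xyz": [0,0,-0.1],"roll": 0,"grip": 0.4},
    {"xyz": [0,0,0],"roll": 0,"grip": 0.4},
  ],
)

```text
clock: 13.9
tcp_pos: [0.5006, 0.3157, 0.0731]
tcp_rot: [0.0, 0.745, 0.667, 0.001]
force: [-0.6, -0.6, 5.3]
gripper_width: 0.0566
finger_force: 30.0
```

Call:
send_rows(
  steps=[
    {"xyz": [0,0,0],"roll": 0,"grip": 0.74},
    {"xyz": [0,0,0],"roll": 0,"grip": 0.74},
    {"xyz": [0,0,0],"roll": 0,"grip": 0.74},
    {"xyz": [0,0,1.5],"roll": 0,"grip": 0.74},
    {"xyz": [0,0,3],"roll": 0,"grip": 0.74},
  ],
)

```text
clock: 14.4
tcp_pos: [0.4981, 0.3145, 0.1154]
tcp_rot: [-0.001, 0.745, 0.667, -0.002]
force: [0.4, 0.4, 0.3]
gripper_width: 0.0654
finger_force: 0.0
```

Call:
send_rows(
  steps=[
    {"xyz": [0,0,3.5],"roll": 0,"grip": 0.74},
    {"xyz": [0,0,2],"roll": 0,"grip": 0.74},
    {"xyz": [1.6,-3,0],"roll": 3,"grip": 0.7},
    {"xyz": [2,-4,0],"roll": 6,"grip": 0.7},
    {"xyz": [0,-4.5,0],"roll": 6,"grip": 0.7},
  ],
)

```text
clock: 14.9
tcp_pos: [0.5381, 0.1994, 0.1736]
tcp_rot: [0.001, 0.65, 0.76, 0.001]
force: [-0.6, 0.5, -0.5]
gripper_width: 0.0614
finger_force: 0.0
```

Call:
send_rows(
  steps=[
    {"xyz": [0,-4.5,0],"roll": 6,"grip": 0.7},
    {"xyz": [0,-4.5,0],"roll": 6,"grip": 0.7},
    {"xyz": [0,-4.5,0],"roll": 6,"grip": 0.7},
    {"xyz": [0,-4.5,0],"roll": 6,"grip": 0.7},
    {"xyz": [0,-4.5,0],"roll": 6,"grip": 0.7},
  ],
)

```text
clock: 15.4
tcp_pos: [0.536, -0.0266, 0.1731]
tcp_rot: [0.001, 0.431, 0.902, 0.0]
force: [0.6, 0.6, -0.0]
gripper_width: 0.0615
finger_force: 0.0
```

Call:
send_rows(
  steps=[
    {"xyz": [0,-2.1,0],"roll": 0,"grip": 0.7},
    {"xyz": [0,0,0],"roll": 0,"grip": 0.7},
    {"xyz": [0,0,0],"roll": 0,"grip": 0.7},
  ],
)

```text
clock: 15.7
tcp_pos: [0.5361, -0.0458, 0.1724]
tcp_rot: [0.0, 0.434, 0.901, 0.0]
force: [-0.1, 1.3, -0.1]
gripper_width: 0.0617
finger_force: 0.0
```

Call:
send_rows(
  steps=[
    {"xyz": [0.1,0,-3],"roll": 0,"grip": 0.7},
    {"xyz": [0,0,-3],"roll": 0,"grip": 0.7},
    {"xyz": [0,0,-3],"roll": 0,"grip": 0.7},
    {"xyz": [0,0,-1.6],"roll": 0,"grip": 0.7},
    {"xyz": [0,0,-0.6],"roll": 0,"grip": 0.7},
  ],
)

```text
clock: 16.2
tcp_pos: [0.5356, -0.0436, 0.058]
tcp_rot: [-0.002, 0.433, 0.902, -0.0]
force: [-0.5, 0.3, 0.7]
gripper_width: 0.0614
finger_force: 0.0
```

Call:
send_rows(
  steps=[
    {"xyz": [0,0,0],"roll": 0,"grip": 0.7},
    {"xyz": [0,0,0],"roll": 0,"grip": 0.4},
    {"xyz": [0,0,0],"roll": 0,"grip": 0.4},
    {"xyz": [0,0,0],"roll": 0,"grip": 0.4},
    {"xyz": [0,0,0],"roll": 0,"grip": 0.4},
  ],
  squeeze=22,
)

```text
clock: 16.7
tcp_pos: [0.538, -0.0459, 0.0611]
tcp_rot: [0.001, 0.433, 0.901, 0.0]
force: [0.1, 1.7, 5.9]
gripper_width: 0.0474
finger_force: 22.0
```

Call:
send_rows(
  steps=[
    {"xyz": [0,0,0],"roll": 0,"grip": 0.4},
    {"xyz": [0,0,0],"roll": 0,"grip": 0.4},
  ],
)

```text
clock: 16.9
tcp_pos: [0.538, -0.0459, 0.0611]
tcp_rot: [0.001, 0.434, 0.901, 0.0]
force: [-0.5, 1.8, 7.2]
gripper_width: 0.0468
finger_force: 22.0
```

Call:
send_rows(
  steps=[
    {"xyz": [0,0,0.5],"roll": 0,"grip": 0.4},
    {"xyz": [0,0,1],"roll": 0,"grip": 0.4},
    {"xyz": [0,0,1.5],"roll": 0,"grip": 0.4},
    {"xyz": [0,0,1],"roll": 0,"grip": 0.4},
    {"xyz": [0,0,0],"roll": 0,"grip": 0.4},
  ],
)

```text
clock: 17.4
tcp_pos: [0.5382, -0.0462, 0.1016]
tcp_rot: [0.002, 0.433, 0.901, 0.0]
force: [0.4, -0.5, -1.7]
gripper_width: 0.047
finger_force: 22.0
```

Call:
send_rows(
  steps=[
    {"xyz": [0,1.5,0],"roll": 0,"grip": 0.4},
    {"xyz": [0,3,0],"roll": 0,"grip": 0.4},
    {"xyz": [0,3,0],"roll": 0,"grip": 0.4},
    {"xyz": [0,3,0],"roll": 0,"grip": 0.4},
    {"xyz": [0,3,0],"roll": 0,"grip": 0.4},
  ],
)

```text
clock: 17.9
tcp_pos: [0.5358, 0.0914, 0.0987]
tcp_rot: [-0.001, 0.433, 0.901, -0.0]
force: [0.6, 0.3, -1.4]
gripper_width: 0.0473
finger_force: 22.0
```

Call:
send_rows(
  steps=[
    {"xyz": [0,3,0],"roll": 0,"grip": 0.4},
    {"xyz": [0,3,0],"roll": 0,"grip": 0.4},
    {"xyz": [0,3,0],"roll": 0,"grip": 0.4},
    {"xyz": [1,3,0],"roll": 0,"grip": 0.4},
    {"xyz": [2,3,0],"roll": 0,"grip": 0.4},
  ],
)

```text
clock: 18.4
tcp_pos: [0.5647, 0.2416, 0.0985]
tcp_rot: [-0.001, 0.433, 0.901, -0.001]
force: [0.5, -0.2, -1.4]
gripper_width: 0.047
finger_force: 22.0
```

Call:
send_rows(
  steps=[
    {"xyz": [1.5,3,0],"roll": 0,"grip": 0.4},
    {"xyz": [0.6,3,0],"roll": 0,"grip": 0.4},
    {"xyz": [0,1.6,0],"roll": 0,"grip": 0.4},
    {"xyz": [0,0,0],"roll": 0,"grip": 0.4},
    {"xyz": [0,0,0],"roll": 0,"grip": 0.4},
  ],
)

```text
clock: 18.9
tcp_pos: [0.5867, 0.3149, 0.0988]
tcp_rot: [-0.001, 0.433, 0.901, -0.001]
force: [-0.2, 0.4, -1.9]
gripper_width: 0.0472
finger_force: 22.0
```

Call:
send_rows(
  steps=[
    {"xyz": [0,0,-0.8],"roll": 0,"grip": 0.4},
    {"xyz": [0,0,-1.2],"roll": 0,"grip": 0.4},
    {"xyz": [0,0,-1.2],"roll": 0,"grip": 0.4},
    {"xyz": [0,0,-0.7],"roll": 0,"grip": 0.4},
    {"xyz": [0,0,-0.3],"roll": 0,"grip": 0.4},
  ],
)

```text
clock: 19.4
tcp_pos: [0.587, 0.3145, 0.0558]
tcp_rot: [-0.001, 0.434, 0.901, -0.001]
force: [0.0, -0.1, -1.7]
gripper_width: 0.0476
finger_force: 22.0
```

Call:
send_rows(
  steps=[
    {"xyz": [0,0,-0.2],"roll": 0,"grip": 0.4},
    {"xyz": [0,0,0],"roll": 0,"grip": 0.4},
    {"xyz": [0,0,0],"roll": 0,"grip": 0.4},
  ],
)

```text
clock: 19.7
tcp_pos: [0.5884, 0.3154, 0.0562]
tcp_rot: [0.0, 0.433, 0.901, 0.0]
force: [0.4, 0.2, -1.6]
gripper_width: 0.0473
finger_force: 22.0
```

Call:
send_rows(
  steps=[
    {"xyz": [0,0,-0.1],"roll": 0,"grip": 0.4},
    {"xyz": [0,0,0],"roll": 0,"grip": 0.4},
    {"xyz": [0,0,-0.1],"roll": 0,"grip": 0.4},
    {"xyz": [0,0,0],"roll": 0,"grip": 0.4},
  ],
)

```text
clock: 20.1
tcp_pos: [0.5885, 0.3155, 0.0551]
tcp_rot: [0.0, 0.433, 0.901, 0.0]
force: [-1.6, -1.3, 5.5]
gripper_width: 0.0473
finger_force: 22.0
```

Call:
send_rows(
  steps=[
    {"xyz": [0,0,0],"roll": 0,"grip": 0.65},
    {"xyz": [0,0,0],"roll": 0,"grip": 0.65},
    {"xyz": [0,0,0],"roll": 0,"grip": 0.65},
    {"xyz": [0,0,1.5],"roll": 0,"grip": 0.65},
    {"xyz": [0,0,3],"roll": 0,"grip": 0.65},
  ],
)

```text
clock: 20.6
tcp_pos: [0.5859, 0.3145, 0.0969]
tcp_rot: [-0.002, 0.433, 0.901, -0.002]
force: [-0.1, 0.1, -0.2]
gripper_width: 0.0572
finger_force: 0.0
```

Call:
send_rows(
  steps=[
    {"xyz": [0,0,3.5],"roll": 0,"grip": 0.6},
    {"xyz": [0,0,3],"roll": 0,"grip": 0.6},
    {"xyz": [0,-3,0],"roll": 0,"grip": 0.6},
    {"xyz": [0,-4.5,0],"roll": 0,"grip": 0.6},
    {"xyz": [0,-4.5,0],"roll": 0,"grip": 0.6},
  ],
)

```text
clock: 21.1
tcp_pos: [0.5881, 0.1946, 0.1654]
tcp_rot: [0.001, 0.433, 0.902, 0.001]
force: [1.5, -1.2, -0.1]
gripper_width: 0.053
finger_force: 0.0
```

Call:
send_rows(
  steps=[
    {"xyz": [0,-4.5,0],"roll": 0,"grip": 0.6},
    {"xyz": [0,-4.5,0],"roll": 0,"grip": 0.6},
    {"xyz": [0,-4.5,0],"roll": 0,"grip": 0.6},
    {"xyz": [0,-4.5,0],"roll": 0,"grip": 0.6},
    {"xyz": [1.2,-4.5,0],"roll": 0,"grip": 0.6},
  ],
)

```text
clock: 21.6
tcp_pos: [0.5993, -0.0313, 0.1651]
tcp_rot: [0.0, 0.433, 0.901, 0.0]
force: [0.2, 0.2, -0.3]
gripper_width: 0.0528
finger_force: 0.0
```

Call:
send_rows(
  steps=[
    {"xyz": [0,-2,0],"roll": 0,"grip": 0.6},
    {"xyz": [0,0,0],"roll": 0,"grip": 0.6},
    {"xyz": [0,0,0],"roll": 0,"grip": 0.6},
  ],
)

```text
clock: 21.9
tcp_pos: [0.6, -0.0497, 0.1644]
tcp_rot: [0.0, 0.434, 0.901, 0.0]
force: [-0.4, 0.9, -0.1]
gripper_width: 0.0529
finger_force: 0.0
```

Run:
```python
from h import *
s=state();print(s["tcp_pos"])
for n in("top","scene"):cv2.imwrite(f"pics/{n}2.png",snapshot(n)[:,:,::-1])
a,b=cv2.imread("pics/top2.png"),cv2.imread("pics/scene2.png")
cv2.imwrite("pics/v6.png",cv2.convertScaleAbs(np.hstack([cv2.resize(a[140:340,130:330],(400,600)),cv2.resize(b[180:480,200:400],(400,600))]),alpha=1.5))
```

```text
[ 0.60001262 -0.049709    0.16440754]
```

View pics/v6.png

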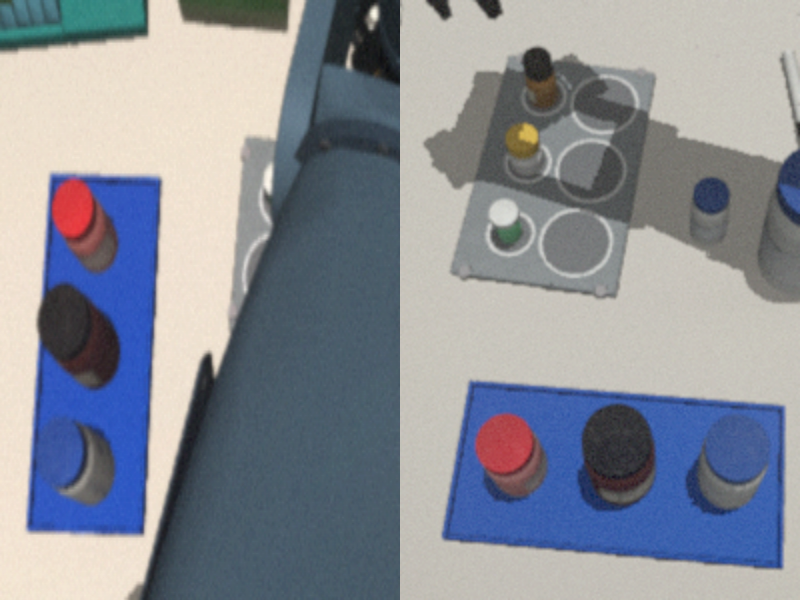

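Scene view: all three tall bottles stand upright inside the tray (panel positions (515,455), (620,450), (735,460)). The oil bottle at (540,80) is undisturbed. A quick check of the finger height by projection follows.

Run:
```python
from h import *
np.set_printoptions(precision=4,suppress=True)
e=np.array([np.cos(np.radians(38.7)),np.sin(np.radians(38.7)),0])
f=np.array([-e[1],e[0],0])
for z in(.156,.17,.182,.19):
    print(z,[proj("scene",np.array([.6,-.0497,z])+k*e*(.0265+.00875)+f*g)[0] for k in(-1,1) for g in (-.009,.009)])
im=cv2.imread("pics/scene2.png");m=cv2.inRange(im.max(2),0,30)
for u in range(212,252,2): 
    c=np.where(m[150:200,u])[0]; print(u,150+c.max() if len(c) else None,end="; ")
```

```text
0.156 [array([277.1205, 175.046 ]), array([282.5691, 181.2762]), array([244.7103, 193.7933]), array([250.017 , 200.3339])]
0.17 [array([276.3792, 170.3292]), array([281.8965, 176.6054]), array([243.499 , 189.2226]), array([248.8699, 195.816 ])]
0.182 [array([275.7277, 166.1828]), array([281.3051, 172.4986]), array([242.4334, 185.2022]), array([247.8607, 191.8411])]
0.19 [array([275.2847, 163.3637]), array([280.9029, 169.706 ]), array([241.7086, 182.4674]), array([247.174 , 189.1368])]
212 176; 214 179; 216 180; 218 184; 220 185; 222 186; 224 174; 226 172; 228 167; 230 162; 232 168; 234 170; 236 175; 238 179; 240 181; 242 183; 244 186; 246 187; 248 186; 250 151;
```

Call:
send_rows(
  steps=[
    {"xyz": [0,0,-3],"roll": 0,"grip": 0.6},
    {"xyz": [0,0,-3],"roll": 0,"grip": 0.6},
    {"xyz": [0,0,-3],"roll": 0,"grip": 0.6},
    {"xyz": [0,0,-2.4],"roll": 0,"grip": 0.6},
    {"xyz": [0,0,-1],"roll": 0,"grip": 0.6},
  ],
)

```text
clock: 22.5
tcp_pos: [0.5981, -0.0476, 0.0372]
tcp_rot: [-0.002, 0.432, 0.902, -0.0]
force: [-0.2, -0.4, -0.2]
gripper_width: 0.0527
finger_force: 0.0
```

Call:
send_rows(
  steps=[
    {"xyz": [0,0,0],"roll": 0,"grip": 0.6},
    {"xyz": [0,0,0],"roll": 0,"grip": 0.2},
    {"xyz": [0,0,0],"roll": 0,"grip": 0.2},
    {"xyz": [0,0,0],"roll": 0,"grip": 0.2},
    {"xyz": [0,0,0],"roll": 0,"grip": 0.2},
  ],
  squeeze=10,
)

```text
clock: 23.0
tcp_pos: [0.6008, -0.0501, 0.041]
tcp_rot: [0.001, 0.433, 0.901, 0.0]
force: [-1.4, 0.4, 2.9]
gripper_width: 0.028
finger_force: 10.0
```

Call:
send_rows(
  steps=[
    {"xyz": [0,0,0],"roll": 0,"grip": 0.2},
    {"xyz": [0,0,0],"roll": 0,"grip": 0.2},
    {"xyz": [0,0,0],"roll": 0,"grip": 0.2},
  ],
)

```text
clock: 23.3
tcp_pos: [0.6009, -0.0502, 0.0409]
tcp_rot: [0.001, 0.433, 0.901, 0.0]
force: [-0.5, -1.0, 6.3]
gripper_width: 0.028
finger_force: 10.0
```

Call:
send_rows(
  steps=[
    {"xyz": [0,0,0.5],"roll": 0,"grip": 0.2},
    {"xyz": [0,0,1.5],"roll": 0,"grip": 0.2},
    {"xyz": [0,0,2],"roll": 0,"grip": 0.2},
    {"xyz": [0,0,2],"roll": 0,"grip": 0.2},
    {"xyz": [0,0,0],"roll": 0,"grip": 0.2},
  ],
)

```text
clock: 23.8
tcp_pos: [0.6023, -0.0503, 0.1036]
tcp_rot: [0.003, 0.433, 0.901, 0.001]
force: [-0.4, -0.9, -0.2]
gripper_width: 0.0282
finger_force: 10.0
```

Call:
send_rows(
  steps=[
    {"xyz": [-0.5,-1.6,0],"roll": 0,"grip": 0.2},
    {"xyz": [-0.9,-3,0],"roll": 0,"grip": 0.2},
    {"xyz": [-0.9,-3,0],"roll": 0,"grip": 0.2},
    {"xyz": [-0.9,-3,0],"roll": 0,"grip": 0.2},
    {"xyz": [-0.9,-3,0],"roll": 0,"grip": 0.2},
  ],
)

```text
clock: 24.3
tcp_pos: [0.5569, -0.1873, 0.0981]
tcp_rot: [-0.001, 0.434, 0.901, -0.0]
force: [1.0, -0.2, -1.4]
gripper_width: 0.0281
finger_force: 10.0
```

Call:
send_rows(
  steps=[
    {"xyz": [-0.9,-3,0],"roll": 0,"grip": 0.2},
    {"xyz": [-0.9,-3,0],"roll": 0,"grip": 0.2},
    {"xyz": [-0.9,-3,0],"roll": 0,"grip": 0.2},
    {"xyz": [-0.8,-2.7,0],"roll": 0,"grip": 0.2},
    {"xyz": [0,-1,0],"roll": 0,"grip": 0.2},
  ],
)

```text
clock: 24.8
tcp_pos: [0.5215, -0.3155, 0.0982]
tcp_rot: [-0.001, 0.435, 0.9, -0.0]
force: [0.1, -0.6, -0.6]
gripper_width: 0.0278
finger_force: 10.0
```

Call:
send_rows(
  steps=[
    {"xyz": [0,0,0],"roll": 0,"grip": 0.2},
    {"xyz": [0,0,0],"roll": 0,"grip": 0.2},
  ],
)

```text
clock: 25.0
tcp_pos: [0.5235, -0.3119, 0.0989]
tcp_rot: [-0.001, 0.434, 0.901, 0.0]
force: [-0.1, -0.1, 0.0]
gripper_width: 0.0281
finger_force: 10.0
```

Run:
```python
from h import *
np.set_printoptions(precision=4,suppress=True)
print("rim",cast("top",(449.2,238.8),.022),cast("scene",(314,132.3),.022),"pad",cast("top",(447.8,240.3),.003))
for n,(x0,y0,x1,y1) in(("top",(400,195,495,285)),("scene",(270,95,360,170))):
    g=cv2.imread(f"pics/{n}0.png").max(2);k=np.zeros_like(g)
    k[y0:y1,x0:x1]=255
    for nm,lo,hi in(("floor",66,110),("all",0,110)):
        q=cv2.inRange(g,lo,hi)&k;c=max(cv2.findContours(q,0,1)[0],key=cv2.contourArea);h=cv2.convexHull(c)
        e=cv2.fitEllipse(h);print(n,nm,e,cast(n,e[0],.022 if nm=="floor" else .003))
s=state();print(s["tcp_pos"],s["force"])
b=snapshot("scene")[:,:,::-1];a=snapshot("top")[:,:,::-1]
cv2.imwrite("pics/v7.png",cv2.convertScaleAbs(np.hstack([cv2.resize(a[180:300,390:510],(400,400)),cv2.resize(b[60:180,250:370],(400,400))]),alpha=1.7))
```

```text
rim [[ 0.5246 -0.3163]] [[ 0.5248 -0.3087]] pad [[ 0.5254 -0.3185]]
top floor ((447.5628662109375, 239.78826904296875), (33.89002227783203, 36.13090133666992), 126.21871185302734) [[ 0.5224 -0.3123]]
top all ((447.69696044921875, 240.34339904785156), (45.806095123291016, 48.80287551879883), 124.03678131103516) [[ 0.5253 -0.3183]]
scene floor ((313.8978576660156, 134.46725463867188), (27.558853149414062, 38.262245178222656), 85.87659454345703) [[ 0.5247 -0.302 ]]
scene all ((313.6495361328125, 136.2548065185547), (37.17476272583008, 47.384422302246094), 88.79905700683594) [[ 0.5264 -0.3136]]
[ 0.5235 -0.3119  0.0989] [-0.0537 -0.09    0.009 ]
```

View pics/v7.png

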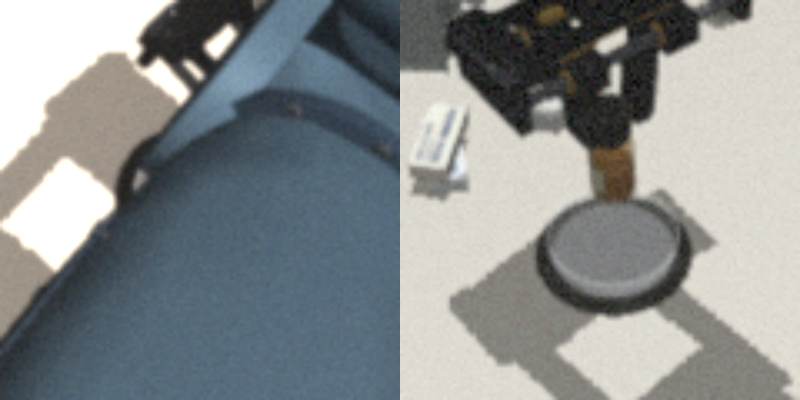

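The oil bottle hangs upright over the dish in the scene view. I shift slightly and lower it.

Call:
send_rows(
  steps=[
    {"xyz": [0.15,-0.25,-1],"roll": 0,"grip": 0.2},
    {"xyz": [0,0,-2],"roll": 0,"grip": 0.2},
    {"xyz": [0,0,-1.8],"roll": 0,"grip": 0.2},
    {"xyz": [0,0,-0.8],"roll": 0,"grip": 0.2},
    {"xyz": [0,0,-0.3],"roll": 0,"grip": 0.2},
  ],
)

```text
clock: 25.6
tcp_pos: [0.525, -0.3141, 0.0392]
tcp_rot: [-0.001, 0.433, 0.901, 0.0]
force: [0.1, -0.0, 0.2]
gripper_width: 0.0283
finger_force: 10.0
```

Call:
send_rows(
  steps=[
    {"xyz": [0,0,0],"roll": 0,"grip": 0.2},
    {"xyz": [0,0,-0.1],"roll": 0,"grip": 0.2},
    {"xyz": [0,0,0],"roll": 0,"grip": 0.2},
    {"xyz": [0,0,-0.1],"roll": 0,"grip": 0.2},
    {"xyz": [0,0,0],"roll": 0,"grip": 0.2},
  ],
)

```text
clock: 26.1
tcp_pos: [0.5256, -0.3154, 0.039]
tcp_rot: [0.0, 0.433, 0.901, -0.0]
force: [-0.3, 0.5, -0.6]
gripper_width: 0.0281
finger_force: 10.0
```

Call:
send_rows(
  steps=[
    {"xyz": [0,0,-0.1],"roll": 0,"grip": 0.2},
    {"xyz": [0,0,0],"roll": 0,"grip": 0.2},
    {"xyz": [0,0,-0.1],"roll": 0,"grip": 0.2},
    {"xyz": [0,0,0],"roll": 0,"grip": 0.2},
    {"xyz": [0,0,0],"roll": 0,"grip": 0.2},
  ],
)

```text
clock: 26.6
tcp_pos: [0.5254, -0.3152, 0.0366]
tcp_rot: [-0.0, 0.433, 0.901, 0.0]
force: [0.4, 0.3, -0.4]
gripper_width: 0.0282
finger_force: 10.0
```

Call:
send_rows(
  steps=[
    {"xyz": [0,0,-0.1],"roll": 0,"grip": 0.2},
    {"xyz": [0,0,0],"roll": 0,"grip": 0.2},
    {"xyz": [0,0,0],"roll": 0,"grip": 0.2},
  ],
)

```text
clock: 26.9
tcp_pos: [0.5257, -0.3155, 0.0361]
tcp_rot: [0.0, 0.433, 0.901, -0.0]
force: [-1.1, -0.2, 3.0]
gripper_width: 0.0278
finger_force: 10.0
```

Call:
send_rows(
  steps=[
    {"xyz": [0,0,0],"roll": 0,"grip": 0.55},
    {"xyz": [0,0,0],"roll": 0,"grip": 0.55},
    {"xyz": [0,0,0],"roll": 0,"grip": 0.55},
    {"xyz": [0,0,1],"roll": 0,"grip": 0.55},
    {"xyz": [0,0,3],"roll": 0,"grip": 0.55},
  ],
)

```text
clock: 27.4
tcp_pos: [0.5234, -0.3135, 0.0734]
tcp_rot: [-0.003, 0.433, 0.901, 0.001]
force: [-0.3, 0.5, 0.3]
gripper_width: 0.0487
finger_force: 0.0
```

Call:
send_rows(
  steps=[
    {"xyz": [0,0,4.5],"roll": 0,"grip": 0.7},
    {"xyz": [0,0,4.5],"roll": 0,"grip": 0.7},
    {"xyz": [0.4,3,0],"roll": 0,"grip": 0.7},
    {"xyz": [0.4,4.5,0],"roll": 0,"grip": 0.7},
    {"xyz": [0.5,4.5,0],"roll": 0,"grip": 0.7},
  ],
)

```text
clock: 27.9
tcp_pos: [0.5386, -0.1946, 0.167]
tcp_rot: [0.001, 0.434, 0.901, -0.0]
force: [-0.7, -0.2, 1.4]
gripper_width: 0.062
finger_force: 0.0
```

Call:
send_rows(
  steps=[
    {"xyz": [0.5,4.5,0],"roll": 0,"grip": 0.7},
    {"xyz": [0.5,4.5,0],"roll": 0,"grip": 0.7},
    {"xyz": [0.5,4.5,0],"roll": 0,"grip": 0.7},
    {"xyz": [0.5,4.5,0],"roll": 0,"grip": 0.7},
    {"xyz": [0.5,4.5,0],"roll": 0,"grip": 0.7},
  ],
)

```text
clock: 28.4
tcp_pos: [0.5635, 0.0316, 0.1667]
tcp_rot: [0.001, 0.433, 0.901, 0.0]
force: [0.4, -1.1, -0.3]
gripper_width: 0.0616
finger_force: 0.0
```

Call:
send_rows(
  steps=[
    {"xyz": [0.5,4.5,0],"roll": 0,"grip": 0.7},
    {"xyz": [0.5,4.5,0],"roll": 0,"grip": 0.7},
    {"xyz": [0.5,4.5,0],"roll": 0,"grip": 0.7},
    {"xyz": [0.5,4.5,0],"roll": 0,"grip": 0.7},
    {"xyz": [0.5,4.5,0],"roll": 0,"grip": 0.7},
  ],
)

```text
clock: 28.9
tcp_pos: [0.5884, 0.2568, 0.1666]
tcp_rot: [0.0, 0.433, 0.901, 0.0]
force: [-0.0, 0.2, -0.0]
gripper_width: 0.0618
finger_force: 0.0
```

Call:
send_rows(
  steps=[
    {"xyz": [0,4.5,0],"roll": 0,"grip": 0.7},
    {"xyz": [0,1.6,0],"roll": 0,"grip": 0.7},
    {"xyz": [0,0,0],"roll": 0,"grip": 0.7},
    {"xyz": [0,0,0],"roll": 0,"grip": 0.7},
  ],
)

```text
clock: 29.3
tcp_pos: [0.5884, 0.3148, 0.1658]
tcp_rot: [0.0, 0.433, 0.901, -0.0]
force: [-0.4, -0.2, 0.8]
gripper_width: 0.0615
finger_force: 0.0
```

Run:
```python
from h import *
s=state();print(s["tcp_pos"])
a,b=[snapshot(n)[:,:,::-1] for n in("top","scene")]
cv2.imwrite("pics/top3.png",a);cv2.imwrite("pics/scene3.png",b)
cv2.imwrite("pics/v8.png",cv2.convertScaleAbs(np.hstack([cv2.resize(a[180:300,390:510],(400,400)),cv2.resize(b[90:180,270:360],(400,400))]),alpha=1.7))
```

```text
[0.58840403 0.31475929 0.1657827 ]
```

View pics/v8.png

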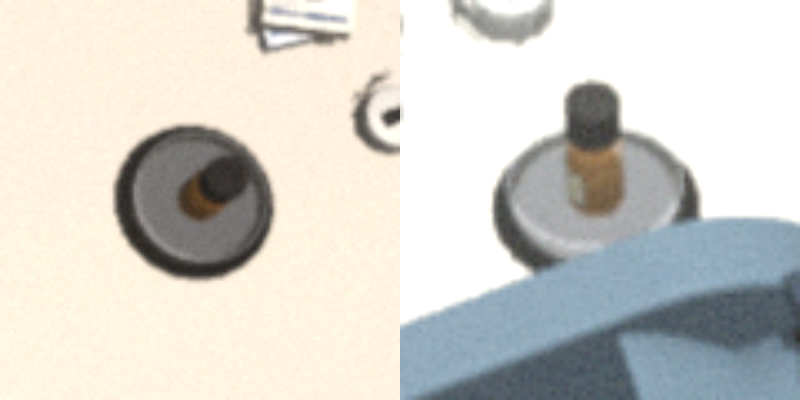

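The oil bottle stands upright inside the dish in both views. I'll compute its offset from the pad centre, in the same top view.

Run:
```python
from h import *
g=cv2.imread("pics/top3.png").max(2)
print("cap top",cast("top",(390+226.5/3.333-.35,180+178/3.333-.35),.077),"pad",cast("top",(447.7,240.34),.003), "rim",cast("top",(449.2,238.8),.022))
print("scene cap",cast("scene",(270+192.5/4.444-.4,90+97/4.444-.4),.077),"rim",cast("scene",(314,132.3),.022))
```

```text
cap top [[ 0.5243983  -0.31918774]] pad [[ 0.52535106 -0.31827493]] rim [[ 0.52459992 -0.31633121]]
scene cap [[ 0.5260364  -0.32028947]] rim [[ 0.52477118 -0.30865769]]
```

Run:
```python
from h import *
g=cv2.imread("pics/scene0.png").max(2);print(g[146:162,314])
print("pad from near edge",cast("scene",(314.2,154.3),.001)-[0,.056])
print("oil from near base",cast("scene",(270+197/4.444-.4,90+215/4.444-.4),.005)-[0,.0155])
a=cv2.imread("pics/scene3.png").max(2);print(a[128:146,314])
# top: near-robot edge is max v
t=cv2.imread("pics/top0.png").max(2);print(t[210:222,448],t[258:270,448],t[240,418:428],t[240,466:478])
print(cast("top",(448,264),.001),cast("top",(448,217),.003),cast("top",(424.,240),.002),cast("top",(471,240),.002))
```

```text
[ 86  84  75  50  42  33  40  33  57 104 132 132 131 131 132 130]
pad from near edge [[ 0.52267283 -0.3163165 ]]
oil from near base [[ 0.52536612 -0.32198005]]
[ 83  82  82  78  76  72  73  69  67  75  88 100 104 104 102 103 113 122]
[143 140 142 144 143 145 139 109  49  46  52  51] [ 62  32  28  24  31  73 122 142 142 143 144 142] [143 146 144 144 140 138  90  37  27  23] [ 64  49  38  47  48  73 123 144 146 141 143 145]
[[ 0.46926501 -0.31440179]] [[ 0.58227985 -0.32420833]] [[ 0.5279103  -0.26275464]] [[ 0.52491186 -0.37364502]]
```

The offset is only a few millimetres, well inside 15 mm. Next, the red bottle goes back.

Call:
send_rows(
  steps=[
    {"xyz": [0,0,-3],"roll": 0,"grip": 0.7},
    {"xyz": [0,0,-3],"roll": 0,"grip": 0.7},
    {"xyz": [0,0,-3],"roll": 0,"grip": 0.7},
    {"xyz": [0,0,-1.5],"roll": 0,"grip": 0.7},
    {"xyz": [0,0,-0.6],"roll": 0,"grip": 0.7},
  ],
)

```text
clock: 29.9
tcp_pos: [0.5877, 0.314, 0.053]
tcp_rot: [-0.001, 0.434, 0.901, -0.001]
force: [-0.4, 0.7, 0.2]
gripper_width: 0.0613
finger_force: 0.0
```

Call:
send_rows(
  steps=[
    {"xyz": [0,0,0],"roll": 0,"grip": 0.7},
    {"xyz": [0,0,0],"roll": 0,"grip": 0.4},
    {"xyz": [0,0,0],"roll": 0,"grip": 0.4},
    {"xyz": [0,0,0],"roll": 0,"grip": 0.4},
    {"xyz": [0,0,0],"roll": 0,"grip": 0.4},
  ],
  squeeze=22,
)

```text
clock: 30.4
tcp_pos: [0.5895, 0.3161, 0.0565]
tcp_rot: [0.001, 0.433, 0.901, 0.001]
force: [-1.6, -0.8, 5.8]
gripper_width: 0.0471
finger_force: 22.0
```

Call:
send_rows(
  steps=[
    {"xyz": [0,0,0],"roll": 0,"grip": 0.4},
    {"xyz": [0,0,0],"roll": 0,"grip": 0.4},
  ],
)

```text
clock: 30.6
tcp_pos: [0.5896, 0.3161, 0.0565]
tcp_rot: [0.001, 0.433, 0.901, 0.001]
force: [-1.2, -1.9, 5.9]
gripper_width: 0.0473
finger_force: 22.0
```

Call:
send_rows(
  steps=[
    {"xyz": [0,0,0.5],"roll": 0,"grip": 0.4},
    {"xyz": [0,0,1.5],"roll": 0,"grip": 0.4},
    {"xyz": [0,0,2],"roll": 0,"grip": 0.4},
    {"xyz": [0,0,1],"roll": 0,"grip": 0.4},
    {"xyz": [0,0,0],"roll": 0,"grip": 0.4},
  ],
)

```text
clock: 31.1
tcp_pos: [0.5899, 0.3163, 0.1074]
tcp_rot: [0.002, 0.433, 0.901, 0.001]
force: [1.2, 0.5, -2.2]
gripper_width: 0.047
finger_force: 22.0
```

Call:
send_rows(
  steps=[
    {"xyz": [-1.1,-1.5,0],"roll": 0,"grip": 0.4},
    {"xyz": [-2,-3,0],"roll": 0,"grip": 0.4},
    {"xyz": [-2,-3,0],"roll": 0,"grip": 0.4},
    {"xyz": [0,-3,0],"roll": 0,"grip": 0.4},
    {"xyz": [0,-3,0],"roll": 0,"grip": 0.4},
  ],
)

```text
clock: 31.6
tcp_pos: [0.5361, 0.1799, 0.104]
tcp_rot: [-0.001, 0.433, 0.901, -0.0]
force: [0.8, -0.2, -1.0]
gripper_width: 0.0468
finger_force: 22.0
```

Call:
send_rows(
  steps=[
    {"xyz": [0,-3,0],"roll": 0,"grip": 0.4},
    {"xyz": [0,-3,0],"roll": 0,"grip": 0.4},
    {"xyz": [0,-3,0],"roll": 0,"grip": 0.4},
    {"xyz": [0,-3,0],"roll": 0,"grip": 0.4},
    {"xyz": [0,-3,0],"roll": 0,"grip": 0.4},
  ],
)

```text
clock: 32.1
tcp_pos: [0.5367, 0.0297, 0.1041]
tcp_rot: [-0.001, 0.433, 0.901, -0.0]
force: [1.0, -0.7, -0.8]
gripper_width: 0.0467
finger_force: 22.0
```

Call:
send_rows(
  steps=[
    {"xyz": [0,-3,0],"roll": 0,"grip": 0.4},
    {"xyz": [0,-3,0],"roll": 0,"grip": 0.4},
    {"xyz": [0,-1.6,0],"roll": 0,"grip": 0.4},
    {"xyz": [0,0,0],"roll": 0,"grip": 0.4},
    {"xyz": [0,0,0],"roll": 0,"grip": 0.4},
  ],
)

```text
clock: 32.6
tcp_pos: [0.5371, -0.0447, 0.1043]
tcp_rot: [-0.001, 0.434, 0.901, 0.0]
force: [0.7, -0.2, -1.6]
gripper_width: 0.0472
finger_force: 22.0
```

Call:
send_rows(
  steps=[
    {"xyz": [0,0,-0.8],"roll": 0,"grip": 0.4},
    {"xyz": [0,0,-1.6],"roll": 0,"grip": 0.4},
    {"xyz": [0,0,-1.2],"roll": 0,"grip": 0.4},
    {"xyz": [0,0,-0.5],"roll": 0,"grip": 0.4},
    {"xyz": [0,0,0],"roll": 0,"grip": 0.4},
  ],
)

```text
clock: 33.1
tcp_pos: [0.5373, -0.0447, 0.0633]
tcp_rot: [-0.0, 0.433, 0.901, -0.0]
force: [1.6, 0.1, -1.4]
gripper_width: 0.0471
finger_force: 22.0
```

Call:
send_rows(
  steps=[
    {"xyz": [0,0,0],"roll": 0,"grip": 0.4},
    {"xyz": [0,0,0],"roll": 0,"grip": 0.4},
  ],
)

```text
clock: 33.3
tcp_pos: [0.5375, -0.045, 0.0637]
tcp_rot: [0.0, 0.433, 0.901, 0.0]
force: [-0.6, 0.7, -1.8]
gripper_width: 0.0471
finger_force: 22.0
```

Call:
send_rows(
  steps=[
    {"xyz": [0,-0.1,-0.1],"roll": 0,"grip": 0.4},
    {"xyz": [0,0,0],"roll": 0,"grip": 0.4},
    {"xyz": [0,0,-0.1],"roll": 0,"grip": 0.4},
    {"xyz": [0,0,0],"roll": 0,"grip": 0.4},
  ],
)

```text
clock: 33.7
tcp_pos: [0.5379, -0.0467, 0.0625]
tcp_rot: [0.001, 0.433, 0.901, -0.0]
force: [-1.9, -0.2, 5.0]
gripper_width: 0.0472
finger_force: 22.0
```

Call:
send_rows(
  steps=[
    {"xyz": [0,0,0],"roll": 0,"grip": 0.65},
    {"xyz": [0,0,0],"roll": 0,"grip": 0.65},
    {"xyz": [0,0,0],"roll": 0,"grip": 0.65},
    {"xyz": [0,0,1.5],"roll": 0,"grip": 0.65},
    {"xyz": [0,0,3],"roll": 0,"grip": 0.65},
  ],
)

```text
clock: 34.2
tcp_pos: [0.5353, -0.0455, 0.1047]
tcp_rot: [-0.003, 0.433, 0.901, -0.0]
force: [0.0, -0.1, -0.5]
gripper_width: 0.0575
finger_force: 0.0
```

Call:
send_rows(
  steps=[
    {"xyz": [0,0,4],"roll": 0,"grip": 0.76},
    {"xyz": [0,0,2.5],"roll": 0,"grip": 0.76},
    {"xyz": [0,3,0],"roll": -3,"grip": 0.76},
    {"xyz": [0,4.5,0],"roll": -6,"grip": 0.76},
    {"xyz": [0,4.5,0],"roll": -6,"grip": 0.76},
  ],
)

```text
clock: 34.7
tcp_pos: [0.5376, 0.0746, 0.172]
tcp_rot: [0.0, 0.55, 0.835, 0.0]
force: [0.6, -0.0, -0.2]
gripper_width: 0.067
finger_force: 0.0
```

Call:
send_rows(
  steps=[
    {"xyz": [0,4.5,0],"roll": -6,"grip": 0.76},
    {"xyz": [0,4.5,0],"roll": -6,"grip": 0.76},
    {"xyz": [0,4.5,0],"roll": -6,"grip": 0.76},
    {"xyz": [-1.7,4.5,0],"roll": -6,"grip": 0.76},
    {"xyz": [-2,4.5,0],"roll": -6,"grip": 0.76},
  ],
)

```text
clock: 35.2
tcp_pos: [0.5, 0.3005, 0.1715]
tcp_rot: [-0.0, 0.747, 0.665, 0.0]
force: [0.8, 0.4, 0.4]
gripper_width: 0.0669
finger_force: 0.0
```

Call:
send_rows(
  steps=[
    {"xyz": [0,1.6,0],"roll": 0,"grip": 0.76},
    {"xyz": [0,0,0],"roll": 0,"grip": 0.76},
    {"xyz": [0,0,0],"roll": 0,"grip": 0.76},
    {"xyz": [0,0,0],"roll": 0,"grip": 0.76},
  ],
)

```text
clock: 35.6
tcp_pos: [0.5011, 0.3133, 0.1716]
tcp_rot: [0.0, 0.746, 0.666, -0.0]
force: [-0.0, 0.0, 0.3]
gripper_width: 0.0667
finger_force: 0.0
```

Call:
send_rows(
  steps=[
    {"xyz": [-0.05,0.2,-2.5],"roll": 0,"grip": 0.76},
    {"xyz": [0,0,-3],"roll": 0,"grip": 0.76},
    {"xyz": [0,0,-2.8],"roll": 0,"grip": 0.76},
    {"xyz": [0,0,-1.2],"roll": 0,"grip": 0.76},
    {"xyz": [0,0,-0.3],"roll": 0,"grip": 0.76},
  ],
)

```text
clock: 36.1
tcp_pos: [0.4994, 0.3152, 0.0722]
tcp_rot: [-0.001, 0.746, 0.666, -0.001]
force: [-0.9, 1.3, 0.1]
gripper_width: 0.0671
finger_force: 0.0
```

Call:
send_rows(
  steps=[
    {"xyz": [0,0,0],"roll": 0,"grip": 0.76},
    {"xyz": [0,0,0],"roll": 0,"grip": 0.4},
    {"xyz": [0,0,0],"roll": 0,"grip": 0.4},
    {"xyz": [0,0,0],"roll": 0,"grip": 0.4},
    {"xyz": [0,0,0],"roll": 0,"grip": 0.4},
  ],
  squeeze=30,
)

```text
clock: 36.6
tcp_pos: [0.5011, 0.3171, 0.0754]
tcp_rot: [0.001, 0.745, 0.667, 0.001]
force: [-0.0, -1.4, 5.7]
gripper_width: 0.0561
finger_force: 30.0
```

Call:
send_rows(
  steps=[
    {"xyz": [0,0,0],"roll": 0,"grip": 0.4},
    {"xyz": [0,0,0],"roll": 0,"grip": 0.4},
  ],
)

```text
clock: 36.8
tcp_pos: [0.5011, 0.3171, 0.0753]
tcp_rot: [0.001, 0.745, 0.667, 0.001]
force: [-1.2, -1.1, 4.9]
gripper_width: 0.0561
finger_force: 30.0
```

Call:
send_rows(
  steps=[
    {"xyz": [0,0,0.5],"roll": 0,"grip": 0.4},
    {"xyz": [0,0,1.5],"roll": 0,"grip": 0.4},
    {"xyz": [0,0,2],"roll": 0,"grip": 0.4},
    {"xyz": [0,0,1],"roll": 0,"grip": 0.4},
    {"xyz": [0,0,0],"roll": 0,"grip": 0.4},
  ],
)

```text
clock: 37.3
tcp_pos: [0.5012, 0.3174, 0.126]
tcp_rot: [0.001, 0.745, 0.667, 0.002]
force: [-0.0, -0.1, -3.4]
gripper_width: 0.0563
finger_force: 30.0
```

Call:
send_rows(
  steps=[
    {"xyz": [0,-1.5,0],"roll": 0,"grip": 0.4},
    {"xyz": [0.5,-3,0],"roll": 0,"grip": 0.4},
    {"xyz": [1,-3,0],"roll": 0,"grip": 0.4},
    {"xyz": [1,-3,0],"roll": 0,"grip": 0.4},
    {"xyz": [1,-3,0],"roll": 0,"grip": 0.4},
  ],
)

```text
clock: 37.8
tcp_pos: [0.534, 0.1795, 0.1224]
tcp_rot: [-0.001, 0.745, 0.667, -0.001]
force: [0.7, 0.3, -2.8]
gripper_width: 0.0559
finger_force: 30.0
```

Call:
send_rows(
  steps=[
    {"xyz": [1,-3,0],"roll": 0,"grip": 0.4},
    {"xyz": [0,-3,0],"roll": 0,"grip": 0.4},
    {"xyz": [0,-3,0],"roll": 0,"grip": 0.4},
    {"xyz": [0,-3,0],"roll": 0,"grip": 0.4},
    {"xyz": [0,-2.8,0],"roll": 0,"grip": 0.4},
  ],
)

```text
clock: 38.3
tcp_pos: [0.5434, 0.0316, 0.1224]
tcp_rot: [-0.001, 0.745, 0.667, -0.001]
force: [0.3, -0.3, -2.9]
gripper_width: 0.0561
finger_force: 30.0
```

Call:
send_rows(
  steps=[
    {"xyz": [0,0,0],"roll": 0,"grip": 0.4},
    {"xyz": [0,0,0],"roll": 0,"grip": 0.4},
    {"xyz": [0,0,-0.8],"roll": 0,"grip": 0.4},
    {"xyz": [0,0,-1.6],"roll": 0,"grip": 0.4},
    {"xyz": [0,0,-1.2],"roll": 0,"grip": 0.4},
  ],
)

```text
clock: 38.8
tcp_pos: [0.5441, 0.0348, 0.0862]
tcp_rot: [-0.001, 0.745, 0.667, -0.0]
force: [0.1, 0.5, -3.6]
gripper_width: 0.0564
finger_force: 30.0
```

Call:
send_rows(
  steps=[
    {"xyz": [0,0,-0.5],"roll": 0,"grip": 0.4},
    {"xyz": [0,0,0],"roll": 0,"grip": 0.4},
    {"xyz": [0,0,-0.1],"roll": 0,"grip": 0.4},
    {"xyz": [0,0,0],"roll": 0,"grip": 0.4},
    {"xyz": [0,0,0],"roll": 0,"grip": 0.4},
  ],
)

```text
clock: 39.3
tcp_pos: [0.5449, 0.0339, 0.0817]
tcp_rot: [-0.0, 0.745, 0.667, 0.0]
force: [-0.7, 0.1, -4.2]
gripper_width: 0.0558
finger_force: 30.0
```

Call:
send_rows(
  steps=[
    {"xyz": [0.1,0,-0.1],"roll": 0,"grip": 0.4},
    {"xyz": [0,0,0],"roll": 0,"grip": 0.4},
    {"xyz": [0,0,-0.1],"roll": 0,"grip": 0.4},
    {"xyz": [0,0,0],"roll": 0,"grip": 0.4},
  ],
)

```text
clock: 39.7
tcp_pos: [0.5458, 0.0337, 0.0814]
tcp_rot: [-0.0, 0.745, 0.667, -0.0]
force: [-7.3, 0.6, 13.0]
gripper_width: 0.0561
finger_force: 30.0
```

Call:
send_rows(
  steps=[
    {"xyz": [0,0,0],"roll": 0,"grip": 0.75},
    {"xyz": [0,0,0],"roll": 0,"grip": 0.75},
    {"xyz": [0,0,0],"roll": 0,"grip": 0.75},
    {"xyz": [0,0,1.5],"roll": 0,"grip": 0.75},
    {"xyz": [0,0,3],"roll": 0,"grip": 0.75},
  ],
)

```text
clock: 40.2
tcp_pos: [0.5441, 0.034, 0.1236]
tcp_rot: [-0.002, 0.745, 0.667, -0.002]
force: [0.2, 0.1, -0.2]
gripper_width: 0.0664
finger_force: 0.0
```

Call:
send_rows(
  steps=[
    {"xyz": [0,0,3],"roll": 0,"grip": 0.75},
    {"xyz": [0,0,2],"roll": 0,"grip": 0.75},
    {"xyz": [0,3,0],"roll": 0,"grip": 0.75},
    {"xyz": [0,4.5,0],"roll": 0,"grip": 0.75},
    {"xyz": [0,4.5,0],"roll": 0,"grip": 0.75},
  ],
)

```text
clock: 40.7
tcp_pos: [0.5465, 0.1546, 0.1764]
tcp_rot: [0.001, 0.746, 0.666, 0.001]
force: [0.6, -0.3, 0.1]
gripper_width: 0.0658
finger_force: 0.0
```

Call:
send_rows(
  steps=[
    {"xyz": [0,4.5,0],"roll": 0,"grip": 0.75},
    {"xyz": [0,4.5,0],"roll": 0,"grip": 0.75},
    {"xyz": [0,4.5,0],"roll": 0,"grip": 0.75},
    {"xyz": [-1.5,2.7,0],"roll": 0,"grip": 0.75},
    {"xyz": [-4,0,0],"roll": 0,"grip": 0.75},
  ],
)

```text
clock: 41.2
tcp_pos: [0.4921, 0.3188, 0.1754]
tcp_rot: [0.0, 0.745, 0.667, 0.001]
force: [-0.5, -0.3, 0.5]
gripper_width: 0.0658
finger_force: 0.0
```

Call:
send_rows(
  steps=[
    {"xyz": [-4,0,0],"roll": 0,"grip": 0.75},
    {"xyz": [-4,0,0],"roll": 0,"grip": 0.75},
    {"xyz": [0,0,0],"roll": 0,"grip": 0.75},
    {"xyz": [0,0,0],"roll": 0,"grip": 0.75},
    {"xyz": [0,0,0],"roll": 0,"grip": 0.75},
  ],
)

```text
clock: 41.7
tcp_pos: [0.4125, 0.316, 0.1758]
tcp_rot: [0.0, 0.745, 0.667, 0.001]
force: [0.2, 0.1, 0.3]
gripper_width: 0.0661
finger_force: 0.0
```

Target is (0.4103, 0.3155), z about 0.0715.

Call:
send_rows(
  steps=[
    {"xyz": [-0.2,0,-2.5],"roll": 0,"grip": 0.75},
    {"xyz": [0,0,-3],"roll": 0,"grip": 0.75},
    {"xyz": [0,0,-3],"roll": 0,"grip": 0.75},
    {"xyz": [0,0,-1.5],"roll": 0,"grip": 0.75},
    {"xyz": [0,0,-0.3],"roll": 0,"grip": 0.75},
  ],
)

```text
clock: 42.2
tcp_pos: [0.4088, 0.3148, 0.0696]
tcp_rot: [-0.001, 0.746, 0.666, -0.002]
force: [0.1, -0.2, 0.3]
gripper_width: 0.0661
finger_force: 0.0
```

Call:
send_rows(
  steps=[
    {"xyz": [0,0,0],"roll": 0,"grip": 0.75},
    {"xyz": [0,0,0],"roll": 0,"grip": 0.4},
    {"xyz": [0,0,0],"roll": 0,"grip": 0.4},
    {"xyz": [0,0,0],"roll": 0,"grip": 0.4},
    {"xyz": [0,0,0],"roll": 0,"grip": 0.4},
  ],
  squeeze=25,
)

```text
clock: 42.7
tcp_pos: [0.4102, 0.3162, 0.073]
tcp_rot: [0.001, 0.745, 0.667, 0.001]
force: [0.8, -0.2, 3.5]
gripper_width: 0.0521
finger_force: 25.0
```

Call:
send_rows(
  steps=[
    {"xyz": [0,0,0],"roll": 0,"grip": 0.4},
    {"xyz": [0,0,0],"roll": 0,"grip": 0.4},
  ],
)

```text
clock: 42.9
tcp_pos: [0.4102, 0.3162, 0.073]
tcp_rot: [0.001, 0.745, 0.667, 0.001]
force: [0.9, -0.5, 6.1]
gripper_width: 0.0517
finger_force: 25.0
```

Call:
send_rows(
  steps=[
    {"xyz": [0,0,0.5],"roll": 0,"grip": 0.4},
    {"xyz": [0,0,1.5],"roll": 0,"grip": 0.4},
    {"xyz": [0,0,2],"roll": 0,"grip": 0.4},
    {"xyz": [0,0,1],"roll": 0,"grip": 0.4},
    {"xyz": [0,0,0],"roll": 0,"grip": 0.4},
  ],
)

```text
clock: 43.4
tcp_pos: [0.4095, 0.3162, 0.1229]
tcp_rot: [0.0, 0.745, 0.667, 0.001]
force: [-0.0, -0.1, -3.1]
gripper_width: 0.0521
finger_force: 25.0
```

Call:
send_rows(
  steps=[
    {"xyz": [2,0,0],"roll": 0,"grip": 0.4},
    {"xyz": [3,0,0],"roll": 0,"grip": 0.4},
    {"xyz": [3,0,0],"roll": 0,"grip": 0.4},
    {"xyz": [3,-1.7,0],"roll": 0,"grip": 0.4},
    {"xyz": [2.5,-2.5,0],"roll": 0,"grip": 0.4},
  ],
)

```text
clock: 43.9
tcp_pos: [0.5443, 0.2739, 0.1201]
tcp_rot: [-0.001, 0.745, 0.667, -0.001]
force: [0.4, 0.1, -1.1]
gripper_width: 0.0518
finger_force: 25.0
```

Call:
send_rows(
  steps=[
    {"xyz": [1,-3,0],"roll": 0,"grip": 0.4},
    {"xyz": [0,-3,0],"roll": 0,"grip": 0.4},
    {"xyz": [0,-3,0],"roll": 0,"grip": 0.4},
    {"xyz": [0,-3,0],"roll": 0,"grip": 0.4},
    {"xyz": [0,-3,0],"roll": 0,"grip": 0.4},
  ],
)

```text
clock: 44.4
tcp_pos: [0.5528, 0.1226, 0.1202]
tcp_rot: [-0.001, 0.745, 0.667, -0.001]
force: [1.1, -0.4, -1.7]
gripper_width: 0.0519
finger_force: 25.0
```

Call:
send_rows(
  steps=[
    {"xyz": [0,-1.5,0],"roll": 0,"grip": 0.4},
    {"xyz": [0,0,0],"roll": 0,"grip": 0.4},
    {"xyz": [0,0,0],"roll": 0,"grip": 0.4},
    {"xyz": [0,0,-0.8],"roll": 0,"grip": 0.4},
    {"xyz": [0,0,-1.6],"roll": 0,"grip": 0.4},
  ],
)

```text
clock: 44.9
tcp_pos: [0.555, 0.1101, 0.0983]
tcp_rot: [0.001, 0.745, 0.667, 0.001]
force: [0.4, -0.1, -2.8]
gripper_width: 0.0523
finger_force: 25.0
```

Call:
send_rows(
  steps=[
    {"xyz": [0,0,-1.2],"roll": 0,"grip": 0.4},
    {"xyz": [0,0,-0.5],"roll": 0,"grip": 0.4},
    {"xyz": [0,0,0],"roll": 0,"grip": 0.4},
    {"xyz": [0,0,0],"roll": 0,"grip": 0.4},
  ],
)

```text
clock: 45.3
tcp_pos: [0.554, 0.1091, 0.0806]
tcp_rot: [-0.0, 0.745, 0.667, 0.0]
force: [-0.0, -0.6, -1.4]
gripper_width: 0.0519
finger_force: 25.0
```

Call:
send_rows(
  steps=[
    {"xyz": [0.05,0,-0.1],"roll": 0,"grip": 0.4},
    {"xyz": [0,0,0],"roll": 0,"grip": 0.4},
    {"xyz": [0,0,-0.1],"roll": 0,"grip": 0.4},
    {"xyz": [0,0,0],"roll": 0,"grip": 0.4},
  ],
)

```text
clock: 45.7
tcp_pos: [0.5547, 0.1087, 0.079]
tcp_rot: [0.0, 0.745, 0.667, 0.0]
force: [0.3, -0.9, -1.4]
gripper_width: 0.0521
finger_force: 25.0
```

Call:
send_rows(
  steps=[
    {"xyz": [0,0,-0.1],"roll": 0,"grip": 0.4},
    {"xyz": [0,0,0],"roll": 0,"grip": 0.4},
    {"xyz": [0,0,0],"roll": 0,"grip": 0.4},
  ],
)

```text
clock: 46.0
tcp_pos: [0.5549, 0.1087, 0.0789]
tcp_rot: [0.0, 0.745, 0.667, 0.0]
force: [-2.7, -0.9, 6.1]
gripper_width: 0.0523
finger_force: 25.0
```

Call:
send_rows(
  steps=[
    {"xyz": [0,0,0],"roll": 0,"grip": 0.75},
    {"xyz": [0,0,0],"roll": 0,"grip": 0.75},
    {"xyz": [0,0,0],"roll": 0,"grip": 0.75},
    {"xyz": [0,0,1.5],"roll": 0,"grip": 0.75},
    {"xyz": [0,0,3],"roll": 0,"grip": 0.75},
  ],
)

```text
clock: 46.5
tcp_pos: [0.5525, 0.1087, 0.1215]
tcp_rot: [-0.002, 0.745, 0.667, -0.002]
force: [0.1, -0.3, 0.3]
gripper_width: 0.0661
finger_force: 0.0
```

Call:
send_rows(
  steps=[
    {"xyz": [0,0,4],"roll": 0,"grip": 0.75},
    {"xyz": [0,0,4.5],"roll": 0,"grip": 0.75},
    {"xyz": [-2,-3.3,0],"roll": -3.4,"grip": 0.75},
    {"xyz": [-2,-3.3,0],"roll": -3.4,"grip": 0.75},
    {"xyz": [-2,-3.3,0],"roll": -3.4,"grip": 0.75},
  ],
)

```text
clock: 47.0
tcp_pos: [0.4941, 0.009, 0.2093]
tcp_rot: [0.001, 0.802, 0.597, 0.001]
force: [-0.1, -0.8, 0.5]
gripper_width: 0.066
finger_force: 0.0
```

Call:
send_rows(
  steps=[
    {"xyz": [-2,-3.3,0],"roll": -3.4,"grip": 0.75},
    {"xyz": [-2,-3.3,0],"roll": -3.4,"grip": 0.75},
    {"xyz": [-2,-3.3,0],"roll": -3.4,"grip": 0.75},
    {"xyz": [-2,-3.3,0],"roll": -3.4,"grip": 0.75},
    {"xyz": [-2,-3.3,0],"roll": -3.4,"grip": 0.75},
  ],
)

```text
clock: 47.5
tcp_pos: [0.3937, -0.1565, 0.2089]
tcp_rot: [0.001, 0.882, 0.472, 0.0]
force: [1.2, -1.9, 1.0]
gripper_width: 0.0659
finger_force: 0.0
```

Call:
send_rows(
  steps=[
    {"xyz": [-2,-3.3,0],"roll": -3.4,"grip": 0.75},
    {"xyz": [-2,-3.3,0],"roll": -3.4,"grip": 0.75},
    {"xyz": [-2,-3.3,0],"roll": -3.4,"grip": 0.75},
    {"xyz": [-2,-3.3,0],"roll": -3.4,"grip": 0.75},
    {"xyz": [-2,-3.3,0],"roll": -3.4,"grip": 0.75},
  ],
)

```text
clock: 48.0
tcp_pos: [0.2935, -0.3217, 0.209]
tcp_rot: [0.001, 0.942, 0.336, 0.0]
force: [0.5, -0.8, -0.2]
gripper_width: 0.0664
finger_force: 0.0
```

Call:
send_rows(
  steps=[
    {"xyz": [0,0,0],"roll": 0,"grip": 0.75},
    {"xyz": [0,0,0],"roll": 0,"grip": 0.75},
    {"xyz": [0,0,0],"roll": 0,"grip": 0.75},
  ],
)

```text
clock: 48.3
tcp_pos: [0.2949, -0.3196, 0.2081]
tcp_rot: [0.0, 0.941, 0.338, 0.0]
force: [-0.8, 0.5, 1.0]
gripper_width: 0.0659
finger_force: 0.0
```

Run:
```python
from h import *
s=state();print(s["tcp_pos"],s["force"])
a,b=[snapshot(n)[:,:,::-1] for n in("top","scene")]
cv2.imwrite("pics/top4.png",a);cv2.imwrite("pics/scene4.png",b)
r=lambda i,x,y:cv2.resize(i[y:y+150,x:x+200],(400,300))
t0,s0=cv2.imread("pics/top0.png"),cv2.imread("pics/scene0.png")
cv2.imwrite("pics/v9.png",cv2.convertScaleAbs(np.vstack([np.hstack([r(t0,220,160),r(a,220,160)]),np.hstack([r(s0,200,190),r(b,200,190)])]),alpha=1.5))
for nm,lo,hi in(("blue",(105,120,30),(130,255,255)),("yel",(15,130,60),(32,255,255)),("red",(165,120,70),(180,255,255))):
  for n,i,j,st in(("top",t0,a,(235,175,370,270)),("scene",s0,b,(220,195,340,335))):
    f=lambda q:cv2.minEnclosingCircle(big(cv2.inRange(cv2.cvtColor(q,cv2.COLOR_BGR2HSV),lo,hi),st))[0]
    print(nm,n,f(i),f(j))
```

```text
[ 0.29486697 -0.31956671  0.20810012] [-0.79006921  0.4757026   1.01120922]
blue top (260.91558837890625, 218.4220733642578) (261.03973388671875, 218.5251007080078)
blue scene (282.27490234375, 274.7361755371094) (283.1111145019531, 274.8888854980469)
yel top (301.5, 202.5) (301.3571472167969, 202.5)
yel scene (260.67242431640625, 249.84483337402344) (260.5, 249.89999389648438)
red top (334.5, 226.72222900390625) (334.1538391113281, 228.15383911132812)
red scene (299.13592529296875, 205.1116485595703) (300.0, 204.5)
```

View pics/v9.png

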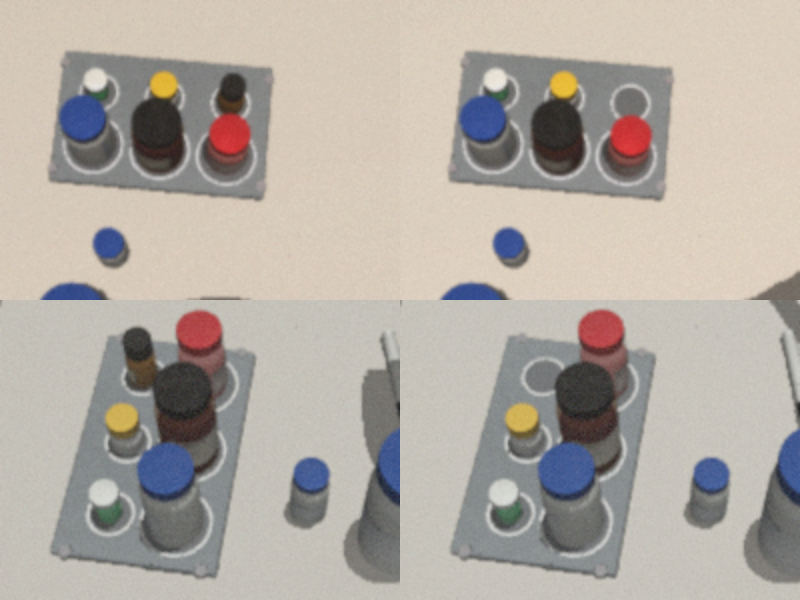

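Before and after match within about 1 px (around 2 mm) for the blue, red and yellow caps. The black bottle, vial and jar look unchanged, and everything is upright. Handing in.

```bash
python3 -c "
from rig import *
print(close_job())"
```

```text
the job is handed in; nothing more can be done
None
```

The job is handed in, and no verdict came back: in the last pictures the oil bottle stands upright, about 1 to 6 mm from the dish centre, the three tall bottles are back on their places (blue and red caps within about 3 mm, black by eye), and the green vial and jar look unmoved.

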